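# Spray, close-pack and press a panel of hexagonal blocks

## Robot

A 6-joint arm with a two-finger parallel gripper is mounted at the origin on the work surface. World frame = base frame: x ahead of the robot, y to its left, z up, the work surface at z = 0. Lengths are in m, angles in degrees, forces in N, time in s.
With the tool pointing down it reaches from about 0.25 to 0.725 m from the base axis. Payload 9.7 kg.
Tool frame: the origin (TCP) lies at the very end of the fingers, on their centre line; the grasp point (between the pads) lies 19 mm behind it; y points along the fingers, x is the direction in which the jaws open and shut, and the axes are right-handed (so a half turn about y gives the same grasp; the last joint's range is limited). The gripper opens to 85 mm and grips with 20 to 120 N. Pads are 22 mm wide; open, the fingers measure 114 mm over their backs; the gripper's body (76 mm by 85 mm) begins 54 mm behind the grasp point. The pads swing forward as they close: fully open they stand 13 mm farther back than shut.
Start: joints at [-66.52, 4.979, 10.078, 95.1, 0, 90], TCP at [0.219, -0.504, 0.231] pointing down, gripper open.
Joint ranges: [-179.16, 179.16], [-48.56, 103.87], [-65.8, 70.77], [-126.05, 130.52], [-82.76, 87.17], [-180, 180]. Speed limits (degrees/s): [127.2, 127.2, 147.25, 180, 180, 180].

## Interface

Orientations are given as [roll, pitch, yaw] about the fixed x, y, z axes, in that order (R = Rz(yaw) Ry(pitch) Rx(roll)).
In Python, from workcell import bot gives the robot as it stands.
- The arm moves only by the shell command python3 -m jog 'ROWS' [FORCE]. ROWS is JSON, a list of rows, each a list of 7 numbers: the closure, from 0 (fully open) to 1 (shut), then the shift along the world's x, y, z in units of 25 mm (1.0 is 25 mm), then the turn, a rotation vector about the world's x, y, z in units of 5 degrees (1.0 is 5 degrees). A call has 1 to 5 rows; each row is the pose to reach, as a shift and turn from the pose commanded when the call began; what a row does not reach only later rows make up. A row lasts 1/10 s, in which the tool goes at most 50 mm and 8.59 degrees, less where a joint would pass 70% of its speed; a pose out of reach is approached as far as the arm can. A call with a gripper value outside its range is refused whole. The fingers move at their own pace and stop on an object; FORCE is the grip in N (left out, the last holds). Time passes only in rows, so rows that repeat a pose let the fingers close. It gives the time, the measured TCP pose, the force and the opening at its end, in the units of the state.
- bot.get_obs(): the state, without advancing time (a new reading comes with each control period).
- bot.camera(name): name is "side" or "top"; returns (picture, depth): 480x640x3 uint8, red, green, blue; 480x640 float32, m along the optical axis (not along the pixel's ray), 0 where there is no reading.
- bot.camera_model(name): a dict with "fx", "fy", "cx", "cy" (pixels), "rvec" (rotation vector, rad) and "tvec" (3), from world to camera coordinates, as OpenCV has them. Camera axes: x right, y down, z forward; pixel columns grow to the right and rows downward; lengths in m; the calibration is good to about 2 mm. A picture is of the moment at which its call begins. camera_model takes no time and is no camera call.
- bot.job_done(): hands the job in, once; it reports no verdict.
Trained networks look in the newest picture that a camera, given by its name, has taken for a name from the list of things; names that differ only in an ending like _2 or _b are one class to them, and where a whole thing is asked for, a point or a joint stands for the part that bears it (a point fixed in the world has none). Each returns a list of dicts, best first, with "conf" (0 to 1); they miss things now and then, are a little off and sometimes report something else, mostly with a low value. They report only what shows in the picture. A call takes as long as a camera call. They do not tell look-alikes from the thing itself.
- bot.regions_of(camera, label): "pixels" (480x640 bool, what is visible of it) and "point" ([row, column] in pixels, amid what is visible of it).
The state is a dict: "time": time; "q": joint angles; "qd": joint speeds; "joint_efforts": joint torques, N m; "ee_pos": TCP position; "tcp_rot": TCP orientation; "wrist_force": force on the tool from outside, world axes, zero at the start; "torque": the same for the moment, N m; "opening": finger opening in m.
Only numpy, scipy, OpenCV 4.12 (cv2) and the standard library are available. Lean on these libraries where they do the work, as an engineer would, in place of code of your own. Each camera call takes 0.05 s, during which the arm holds its last target. There are 200 camera calls.

## Task

Glue up a hexagon panel: with the tray still empty, squeeze the spray gun's trigger fully home for about two seconds and let it spring back, then close-pack all the hexagonal blocks flat in the tray in two staggered rows, flat faces touching, filling it from the closed end (the first block in the free corner, the next against the starter block, and so on alternately without gaps). Then squeeze the trigger fully for about two seconds once more and release it, and lastly lay the pressing board flat on top of the blocks and let go. Leave the bench tools where they are, and put right whatever of the work gets knocked out of place.

Things in the scene. Friction and masses are not known exactly. Their poses are not given: they have to be found in the camera images.
- tray: fixed low wooden tray 194 x 121 mm; floor top 6 mm above the bench; walls 14 mm above the bench along both long sides (inner faces y = +-52.5 mm) and across the closed -x end (inner face x = -91 mm); the +x end (x = +97 mm) is open, facing the spray gun. Origin at the centre of its underside, x along its length, z up
- gun: spray gun fixed on its side on a wooden block, so handle and trigger lie level with free space under them. Origin on the bench under it; x along the barrel to the nozzle, which points into the tray; the handle stretches along -y: a bar at x -38 to -14, y -15 to -137, z 56 to 86 mm. The wooden block ends at y = -23 mm; barrel top 95 mm above the bench
- trigger (a joint): sprung steel trigger bar on the nozzle side of the handle, 8 mm thick, z 60 to 82 mm, on an upright hinge at gun x 18, y -22 mm, free end at y -107. 0 = released (parallel to the handle, 28 mm gap), grows as squeezed towards the handle, 0.30 rad = fully home on its stop. 60 mm from the hinge 4 N starts it and 10 N holds it home; springs back by itself
- grip_back (a point): point on the back face of the gun's handle (gun x -38, y -82, z 71 mm), opposite the trigger, where one finger bears while the other presses the trigger's nozzle side face, 60 mm from the hinge; across both here: 60 mm released, about 45 mm squeezed. Has the gun's axes
- starter (a point): top centre of a fixed dark starter block, 26 mm long (tray x -91 to -65), 29 mm wide (tray y 7.5 to 36.5), 8 mm high above the tray floor, in the +y corner of the tray's closed end
- board: plywood pressing board, 140 x 100 mm, 12 mm thick, with a dark wooden grip rail 80 mm long (x), 24 mm wide (y) and 30 mm high along the middle of its top (rail top 42 mm above the underside); about 220 g; origin at the centre of the underside, x along its length, z up
- hex0: plain pale wooden hexagonal block, 50 mm across flats (57.7 mm across corners), 30 mm tall, about 50 g, standing upright on the bench; origin at the centre of its underside, z up, x axis square to one of its six side faces (the others every 60 degrees). Only 4 to 6 of the six blocks are there in a run
- hex1: plain pale wooden hexagonal block, 50 mm across flats (57.7 mm across corners), 30 mm tall, about 50 g, standing upright on the bench; origin at the centre of its underside, z up, x axis square to one of its six side faces (the others every 60 degrees). Only 4 to 6 of the six blocks are there in a run
- hex2: plain pale wooden hexagonal block, 50 mm across flats (57.7 mm across corners), 30 mm tall, about 50 g, standing upright on the bench; origin at the centre of its underside, z up, x axis square to one of its six side faces (the others every 60 degrees). Only 4 to 6 of the six blocks are there in a run
- hex3: plain pale wooden hexagonal block, 50 mm across flats (57.7 mm across corners), 30 mm tall, about 50 g, standing upright on the bench; origin at the centre of its underside, z up, x axis square to one of its six side faces (the others every 60 degrees). Only 4 to 6 of the six blocks are there in a run
- hex4: plain pale wooden hexagonal block, 50 mm across flats (57.7 mm across corners), 30 mm tall, about 50 g, standing upright on the bench; origin at the centre of its underside, z up, x axis square to one of its six side faces (the others every 60 degrees). Only 4 to 6 of the six blocks are there in a run
- hex5: plain pale wooden hexagonal block, 50 mm across flats (57.7 mm across corners), 30 mm tall, about 50 g, standing upright on the bench; origin at the centre of its underside, z up, x axis square to one of its six side faces (the others every 60 degrees). Only 4 to 6 of the six blocks are there in a run
- slot0 (a point): place 0 of the packed pattern on the tray floor, in the -y row against the closed end: where the centre of a block's underside belongs; the places are 51 mm apart (1 mm of play) and a block there has side faces square to the tray's x axis. Places are filled in the order 0, 1, 2, 3, 4, 5: as many as there are blocks
- slot1 (a point): place 1 of the packed pattern on the tray floor, in the +y row against the starter block: where the centre of a block's underside belongs; the places are 51 mm apart (1 mm of play) and a block there has side faces square to the tray's x axis. Places are filled in the order 0, 1, 2, 3, 4, 5: as many as there are blocks
- slot2 (a point): place 2 of the packed pattern on the tray floor, second in the -y row: where the centre of a block's underside belongs; the places are 51 mm apart (1 mm of play) and a block there has side faces square to the tray's x axis. Places are filled in the order 0, 1, 2, 3, 4, 5: as many as there are blocks
- slot3 (a point): place 3 of the packed pattern on the tray floor, second in the +y row: where the centre of a block's underside belongs; the places are 51 mm apart (1 mm of play) and a block there has side faces square to the tray's x axis. Places are filled in the order 0, 1, 2, 3, 4, 5: as many as there are blocks
- slot4 (a point): place 4 of the packed pattern on the tray floor, third in the -y row: where the centre of a block's underside belongs; the places are 51 mm apart (1 mm of play) and a block there has side faces square to the tray's x axis. Places are filled in the order 0, 1, 2, 3, 4, 5: as many as there are blocks
- slot5 (a point): place 5 of the packed pattern on the tray floor, third in the +y row: where the centre of a block's underside belongs; the places are 51 mm apart (1 mm of play) and a block there has side faces square to the tray's x axis. Places are filled in the order 0, 1, 2, 3, 4, 5: as many as there are blocks
- chisel_a: chisel lying on the bench, to be left alone
- chisel_b: smaller chisel lying on the bench, to be left alone
- brush: bench brush, to be left alone
- offcut: dark wooden offcut 120 x 45 x 22 mm, to be left alone
- mallet: wooden mallet, to be left alone
Not all that is in view belongs to the job. What is shaped like the hex4 but green or orange is not meant. Leave any turquoise look-alike of the hex2 alone.

How it is judged (in metres and radians):
On the way, in this order (a step that is already met when the one before it is completed fails the run):
1. the trigger is squeezed fully for a second while the tray is empty (value of joint trigger above 0.26 rad and horizontal distance between each of hex0, hex1, hex2, hex3, hex4, hex5 and tray above 0.075 m), for 1 s.
2. the trigger is released (value of joint trigger below 0.03 rad), for 0.2 s.
3. all blocks are close-packed in the tray from its closed end ((horizontal distance between hex0 and slot0 below 0.008 m or horizontal distance between hex0 and slot1 below 0.008 m or horizontal distance between hex0 and slot2 below 0.008 m or horizontal distance between hex0 and slot3 below 0.008 m or horizontal distance between hex0 and slot4 below 0.008 m or horizontal distance between hex0 and slot5 below 0.008 m) and (angle between the x axis of hex0 and the x axis of tray, either way round below 0.1 rad or angle between the x axis of hex0 and the x axis of tray, either way round between 0.947198 and 1.1472 rad) and angle between each of hex0, hex1, hex2, hex3, hex4, hex5's own z axis and vertical below 0.06 rad and z of each of hex0, hex1, hex2, hex3, hex4, hex5 in the frame of tray below 0.009 m and linear speed of each of hex0, hex1, hex2, hex3, hex4, hex5 below 0.02 m/s and (horizontal distance between hex1 and slot0 below 0.008 m or horizontal distance between hex1 and slot1 below 0.008 m or horizontal distance between hex1 and slot2 below 0.008 m or horizontal distance between hex1 and slot3 below 0.008 m or horizontal distance between hex1 and slot4 below 0.008 m or horizontal distance between hex1 and slot5 below 0.008 m) and (angle between the x axis of hex1 and the x axis of tray, either way round below 0.1 rad or angle between the x axis of hex1 and the x axis of tray, either way round between 0.947198 and 1.1472 rad) and (horizontal distance between hex2 and slot0 below 0.008 m or horizontal distance between hex2 and slot1 below 0.008 m or horizontal distance between hex2 and slot2 below 0.008 m or horizontal distance between hex2 and slot3 below 0.008 m or horizontal distance between hex2 and slot4 below 0.008 m or horizontal distance between hex2 and slot5 below 0.008 m) and (angle between the x axis of hex2 and the x axis of tray, either way round below 0.1 rad or angle between the x axis of hex2 and the x axis of tray, either way round between 0.947198 and 1.1472 rad) and (horizontal distance between hex3 and slot0 below 0.008 m or horizontal distance between hex3 and slot1 below 0.008 m or horizontal distance between hex3 and slot2 below 0.008 m or horizontal distance between hex3 and slot3 below 0.008 m or horizontal distance between hex3 and slot4 below 0.008 m or horizontal distance between hex3 and slot5 below 0.008 m) and (angle between the x axis of hex3 and the x axis of tray, either way round below 0.1 rad or angle between the x axis of hex3 and the x axis of tray, either way round between 0.947198 and 1.1472 rad) and (horizontal distance between hex4 and slot0 below 0.008 m or horizontal distance between hex4 and slot1 below 0.008 m or horizontal distance between hex4 and slot2 below 0.008 m or horizontal distance between hex4 and slot3 below 0.008 m or horizontal distance between hex4 and slot4 below 0.008 m or horizontal distance between hex4 and slot5 below 0.008 m) and (angle between the x axis of hex4 and the x axis of tray, either way round below 0.1 rad or angle between the x axis of hex4 and the x axis of tray, either way round between 0.947198 and 1.1472 rad) and (horizontal distance between hex5 and slot0 below 0.008 m or horizontal distance between hex5 and slot1 below 0.008 m or horizontal distance between hex5 and slot2 below 0.008 m or horizontal distance between hex5 and slot3 below 0.008 m or horizontal distance between hex5 and slot4 below 0.008 m or horizontal distance between hex5 and slot5 below 0.008 m) and (angle between the x axis of hex5 and the x axis of tray, either way round below 0.1 rad or angle between the x axis of hex5 and the x axis of tray, either way round between 0.947198 and 1.1472 rad) and horizontal distance between any of hex0, hex1, hex2, hex3, hex4, hex5 and slot0 below 0.008 m and horizontal distance between any of hex0, hex1, hex2, hex3, hex4, hex5 and slot1 below 0.008 m and horizontal distance between any of hex0, hex1, hex2, hex3, hex4, hex5 and slot2 below 0.008 m and horizontal distance between any of hex0, hex1, hex2, hex3, hex4, hex5 and slot3 below 0.008 m and (not (horizontal distance between any of hex0, hex1, hex2, hex3, hex4, hex5 and slot5 below 0.008 m) or horizontal distance between any of hex0, hex1, hex2, hex3, hex4, hex5 and slot4 below 0.008 m) and (horizontal distance between hex0 and hex1 above 0.07 m or horizontal distance between hex0 and hex1 below 0.0535 m) and (horizontal distance between hex0 and hex2 above 0.07 m or horizontal distance between hex0 and hex2 below 0.0535 m) and (horizontal distance between hex1 and hex2 above 0.07 m or horizontal distance between hex1 and hex2 below 0.0535 m) and (horizontal distance between hex0 and hex3 above 0.07 m or horizontal distance between hex0 and hex3 below 0.0535 m) and (horizontal distance between hex1 and hex3 above 0.07 m or horizontal distance between hex1 and hex3 below 0.0535 m) and (horizontal distance between hex2 and hex3 above 0.07 m or horizontal distance between hex2 and hex3 below 0.0535 m) and (horizontal distance between hex0 and hex4 above 0.07 m or horizontal distance between hex0 and hex4 below 0.0535 m) and (horizontal distance between hex1 and hex4 above 0.07 m or horizontal distance between hex1 and hex4 below 0.0535 m) and (horizontal distance between hex2 and hex4 above 0.07 m or horizontal distance between hex2 and hex4 below 0.0535 m) and (horizontal distance between hex3 and hex4 above 0.07 m or horizontal distance between hex3 and hex4 below 0.0535 m) and (horizontal distance between hex0 and hex5 above 0.07 m or horizontal distance between hex0 and hex5 below 0.0535 m) and (horizontal distance between hex1 and hex5 above 0.07 m or horizontal distance between hex1 and hex5 below 0.0535 m) and (horizontal distance between hex2 and hex5 above 0.07 m or horizontal distance between hex2 and hex5 below 0.0535 m) and (horizontal distance between hex3 and hex5 above 0.07 m or horizontal distance between hex3 and hex5 below 0.0535 m) and (horizontal distance between hex4 and hex5 above 0.07 m or horizontal distance between hex4 and hex5 below 0.0535 m)), for 0.2 s.
4. the trigger is squeezed fully for a second again, with the board not yet on the tray (value of joint trigger above 0.26 rad and horizontal distance between board and tray above 0.1 m), for 1 s.
5. the trigger is released again (value of joint trigger below 0.03 rad), for 0.2 s.
6. the pressing board lies flat on the packed blocks (all of step 3 and z of board in the frame of tray between 0.033 and 0.04 m and angle between board's own z axis and vertical below 0.06 rad and horizontal distance between board and tray below 0.09 m and linear speed of board below 0.02 m/s), for 0.2 s.
At the end, for the whole second after the job is handed in: Blocks flat on the tray floor, within 8 mm and 0.1 rad of the pattern, filled from the closed end; neighbours at most 3.5 mm apart (centres under 53.5 mm); board flat (0.06 rad) on top of them, within 90 mm of the tray centre; trigger under 0.03 rad; all at rest (all of step 6 and value of joint trigger below 0.03 rad); the robot touches nothing.
It fails at once if a bench tool is shoved more than 5 cm (distance of any of chisel_a, chisel_b, brush, offcut, mallet from where it was at the start of the episode above 0.05 m).
Of hex0, hex1, hex2, hex3, hex4, hex5 only 4 to 6 are there at a start; the rules pass over those that are not, and their reading is None.
At some moment in a run one of hex0, hex1, hex2, hex3, hex4, hex5, board may be knocked a few centimetres aside while the robot is not near it.
It also fails if it takes over 210 s, if anything falls off the work surface, if the arm or the gripper's body presses on something with over 40 N, if the wrist force passes 120 N, or if a joint passes its speed limit or range.

## Working session

There is one attempt and no reset: what is moved stays moved. The work goes in short steps, Python scripts to look and compute and a shell command to move; the robot and the scene stay as the last step left them, time stands still between calls to the robot, and variables do not carry over. Pictures are saved under pics/ and viewed, about 12 in all and at most 16, crops included, and the job is handed in when it is done.

```bash
ls; mkdir -p pics
python3 - <<'E'
from workcell import bot
import cv2
print({k:v for k,v in bot.get_obs().items()})
for n in("top","side"):
    p,d=bot.camera(n); cv2.imwrite(f"pics/{n}0.png",p[...,::-1]); m=bot.camera_model(n); print(n,m)
E
```

```text
pics
{'time': 0.0, 'q': array([-6.65213040e+01,  5.01153582e+00,  1.00331882e+01,  9.50993966e+01,
        1.22119566e-03,  9.00013137e+01]), 'qd': array([ 0.024166  ,  0.01620771, -0.06537955, -0.08483278, -0.00916245,
        0.00626856]), 'joint_efforts': array([ 2.06992436e-04, -5.20387602e+01,  4.64805436e+01,  1.63968955e-02,
       -9.23987500e-05,  3.31535614e-05]), 'ee_pos': array([ 0.21903624, -0.50424626,  0.23056755]), 'tcp_rot': array([-8.99987806e+01,  7.77442581e-02, -6.65226177e+01]), 'wrist_force': array([ 0.18717584,  0.0883979 , -0.11995607]), 'torque': array([-0.0343302 , -0.01976622, -0.00053866]), 'opening': 0.08551031482708155}
top {'fx': 466.3940085451123, 'fy': 466.3940085451123, 'cx': 321.9969428912407, 'cy': 236.41558006146806, 'rvec': array([ 2.14441447, -2.17346141,  0.17178049]), 'tvec': array([-0.03471459,  0.54093438,  1.06931798])}
side {'fx': 509.367385701455, 'fy': 509.367385701455, 'cx': 325.2361139046012, 'cy': 235.76836311104938, 'rvec': array([ 0.48822167, -2.70474511,  1.2211254 ]), 'tvec': array([0.49610235, 0.2059771 , 1.17736565])}
```

View pics/top0.png

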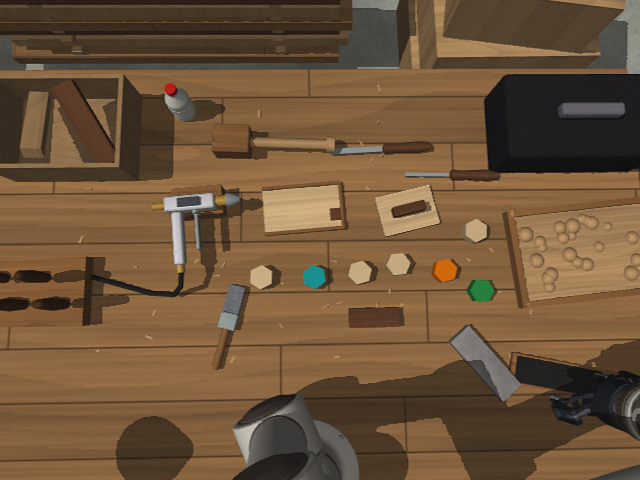

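View pics/side0.png

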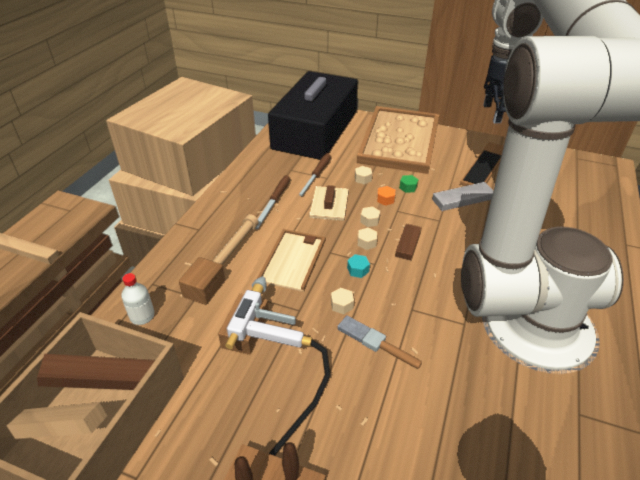

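```bash
cat > h.py <<'E'
from workcell import bot
import numpy as np, cv2
from scipy.optimize import minimize
def M(n):
    m=bot.camera_model(n); K=np.array([[m["fx"],0,m["cx"]],[0,m["fy"],m["cy"]],[0,0,1]]); return K,np.array(m["rvec"]),np.array(m["tvec"])
def proj(n,P):
    K,r,t=M(n); return cv2.projectPoints(np.float64(P).reshape(-1,3),r,t,K,None)[0].reshape(-1,2)
def ray(n,uv,z):
    K,r,t=M(n); R=cv2.Rodrigues(r)[0]; d=R.T@np.linalg.inv(K)@np.array([uv[0],uv[1],1]); c=-R.T@t
    return c+d*(z-c[2])/d[2]
def place(V,x,y,yaw):
    c,s=np.cos(yaw),np.sin(yaw); V=np.asarray(V,float)
    return np.c_[x+c*V[:,0]-s*V[:,1],y+s*V[:,0]+c*V[:,1],V[:,2]]
def box(x0,x1,y0,y1,z0,z1): return np.array([[x,y,z] for x in(x0,x1) for y in(y0,y1) for z in(z0,z1)])
def HEX(z0=0.): return np.array([[.0288675*np.cos(a),.0288675*np.sin(a),z] for a in np.radians(np.arange(30,390,60)) for z in(z0,z0+.03)])
BOARD=box(-.07,.07,-.05,.05,0,.012)
TRAY=box(-.097,.097,-.0605,.0605,0,.014)
S=8
def fit(n,mask,V,z,yaws,span,V2=None):
    """fit convex solid V to mask -> x,y,yaw,iou"""
    r,c=np.nonzero(mask); r0,r1,c0,c1=r.min()-8,r.max()+9,c.min()-8,c.max()+9
    m=cv2.resize(mask[r0:r1,c0:c1].astype(np.float32),None,fx=S,fy=S,interpolation=cv2.INTER_LINEAR)
    def iou(p):
        P=place(V,p[0],p[1],p[2]); uv=(proj(n,P)-[c0-.5,r0-.5])*S
        h=cv2.convexHull(np.float32(uv)).reshape(-1,2); im=np.zeros(m.shape,np.float32)
        cv2.fillPoly(im,[np.int32(np.round(h*16))],1,shift=4)
        return np.minimum(im,m).sum()/np.maximum(im,m).sum()
    x,y,_=ray(n,(c.mean(),r.mean()),z)
    best=None
    for w in yaws:
        s=np.array([[x,y,w],[x+.004,y,w],[x,y+.004,w],[x,y,w+span]])
        o=minimize(lambda p:-iou(p),s[0],method="Nelder-Mead",options=dict(initial_simplex=s,xatol=1e-4,fatol=1e-5,maxiter=150))
        if best is None or -o.fun>best[3]: best=(*o.x,-o.fun)
    return np.array(best)
E
cat > look.py <<'E'
from h import *
ims={n:bot.camera(n)[0] for n in("top","side")}
r={}
for n in("top","side"):
    for lab,V,z,ys,sp in(("hex0",HEX(),.02,np.radians([0,20,40]),.15),("board",BOARD,.01,np.radians([0,20,40,60,80,100,120,140,160]),.1),("tray",TRAY,.01,np.radians([75,90,105]),.1)):
        for o in bot.regions_of(n,lab):
            if o["conf"]<.3: continue
            m=o["pixels"]; col=ims[n][m].mean(0); f=fit(n,m,V,z,ys,sp)
            print(n,lab,round(o["conf"],2),np.round(o["point"]),col.round(),m.sum(),f[:2].round(4),np.degrees(f[2]).round(1),f[3].round(3))
    for lab in ("gun","trigger"):
        for o in bot.regions_of(n,lab):
            if o["conf"]>.3: print(n,lab,o["conf"],o["point"],o["pixels"].sum())
E
python3 look.py; python3 -c "
import cv2;a=cv2.imread('pics/top0.png')[165:305,140:300];cv2.imwrite('pics/gun.png',cv2.resize(a,None,fx=4,fy=4,interpolation=cv2.INTER_CUBIC))"
```

```text
top hex0 0.95 [275. 312.] [ 29. 141. 140.] 382 [ 0.447  -0.0196] 37.2 0.921
top hex0 0.94 [270. 445.] [193.  97.  15.] 445 [ 0.4579 -0.3325] 14.1 0.939
top hex0 0.77 [266. 398.] [185. 158. 119.] 427 [ 0.4739 -0.2205] 65.7 0.934
top hex0 0.77 [274. 358.] [190. 163. 123.] 421 [ 0.4556 -0.129 ] 14.6 0.938
top hex0 0.72 [286. 478.] [ 38. 117.  56.] 454 [ 0.4088 -0.4177] -4.5 0.917
top hex0 0.61 [273. 262.] [192. 165. 125.] 424 [0.447  0.1055] 25.3 0.937
top hex0 0.55 [229. 471.] [178. 152. 114.] 436 [ 0.5528 -0.4126] 24.8 0.928
top board 0.91 [210. 406.] [166. 137. 100.] 2330 [ 0.6072 -0.2506] 103.5 0.969
top board 0.72 [315. 228.] [114. 104.  94.] 1211 [0.3692 0.1295] 82.3 0.458
top tray 0.95 [206. 306.] [180. 146. 105.] 3859 [0.6167 0.005 ] 94.3 0.97
top gun 0.72 [210.6, 184.9] 3550
top trigger 0.62 [235.9, 194.9] 177
side hex0 0.88 [218. 369.] [213. 192. 148.] 332 [ 0.4755 -0.2232] 64.8 0.932
side hex0 0.87 [264. 360.] [ 60. 165. 160.] 414 [ 0.4472 -0.0218] -26.2 0.931
side hex0 0.85 [303. 340.] [220. 199. 154.] 478 [0.4495 0.1044] 25.6 0.932
side hex0 0.81 [239. 368.] [219. 198. 154.] 339 [ 0.4571 -0.1314] 15.3 0.92
side hex0 0.76 [182. 409.] [ 64. 144.  75.] 269 [ 0.4105 -0.4199] 0.2 0.918
side hex0 0.61 [172. 363.] [213. 191. 148.] 250 [ 0.5559 -0.4164] 25.2 0.904
side hex0 0.35 [338. 371.] [157. 143. 127.] 1316 [0.3551 0.1825] -18.7 0.335
side board 0.65 [202. 329.] [212. 188. 142.] 1081 [ 0.6091 -0.2521] 103.5 0.938
side board 0.44 [274. 210.] [150. 112.  75.] 2179 [0.7979 0.1472] 90.4 0.624
side board 0.41 [242. 408.] [112.  74.  51.] 538 [ 0.3977 -0.1535] 5.4 0.517
side gun 0.84 [332.3, 260.6] 4073
side gun 0.58 [302.7, 342.4] 460
side trigger 0.62 [313.9, 272.3] 359
```

View pics/gun.png

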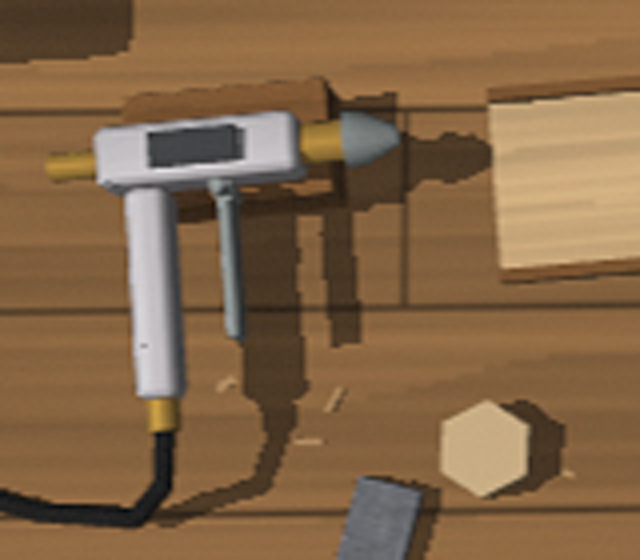

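```bash
cat > cloud.py <<'E'
from h import *
def cloud(n):
    p,d=bot.camera(n); K,r,t=M(n); R=cv2.Rodrigues(r)[0]
    v,u=np.mgrid[:480,:640]; pc=np.stack([(u-K[0,2])/K[0,0]*d,(v-K[1,2])/K[1,1]*d,d],-1)
    return (pc-t)@R,d>0,p
E
python3 - <<'E'
from cloud import *
for n in("top","side"):
    W,ok,p=cloud(n)
    sel=ok&(W[...,2]>.05)&(W[...,2]<.12)&(W[...,0]>.42)&(W[...,0]<.75)&(W[...,1]>.14)&(W[...,1]<.42)
    P=W[sel]
    print(n,len(P),P.min(0),P.max(0))
    for x in np.arange(.44,.70,.01):
        q=P[abs(P[:,0]-x)<.005]; q=q[q[:,2]>.07]
        if len(q): 
            s=np.sort(q[:,1]); g=np.split(s,np.nonzero(np.diff(s)>.006)[0]+1); print(round(x,3),[(round(a[0],4),round(a[-1],4),len(a)) for a in g],np.median(q[:,2]).round(3))
    o=[o for o in bot.regions_of(n,"tray")][:1]
    W2=W[ok&(abs(W[...,0]-.617)<.03)&(abs(W[...,1]-.02)<.04)][:,2]; print("trayfloor z",np.median(W2))
E
```

```text
top 3229 [0.42033897 0.14064035 0.05001187] [0.74995542 0.41995723 0.11999984]
0.44 [(np.float64(0.2783), np.float64(0.2854), 12)] 0.072
0.45 [(np.float64(0.2754), np.float64(0.286), 19)] 0.074
0.46 [(np.float64(0.2711), np.float64(0.2897), 40)] 0.077
0.47 [(np.float64(0.2718), np.float64(0.2904), 35)] 0.078
0.48 [(np.float64(0.2704), np.float64(0.2921), 53)] 0.085
0.49 [(np.float64(0.271), np.float64(0.2955), 50)] 0.085
0.5 [(np.float64(0.2715), np.float64(0.2944), 59)] 0.086
0.51 [(np.float64(0.237), np.float64(0.2441), 13), (np.float64(0.2725), np.float64(0.2957), 49)] 0.084
0.52 [(np.float64(0.2376), np.float64(0.2454), 20), (np.float64(0.2729), np.float64(0.2954), 49)] 0.084
0.53 [(np.float64(0.2383), np.float64(0.245), 18), (np.float64(0.2747), np.float64(0.299), 58)] 0.084
0.54 [(np.float64(0.2395), np.float64(0.2479), 21), (np.float64(0.2756), np.float64(0.2991), 48)] 0.084
0.55 [(np.float64(0.2399), np.float64(0.2475), 21), (np.float64(0.2759), np.float64(0.2987), 57)] 0.084
0.56 [(np.float64(0.2405), np.float64(0.2476), 18), (np.float64(0.2768), np.float64(0.299), 45)] 0.08
[... 2334 characters left out ...]
p.float64(0.2425), np.float64(0.2549), 43), (np.float64(0.2813), np.float64(0.3073), 55), (np.float64(0.3146), np.float64(0.3146), 1)] 0.085
0.6 [(np.float64(0.2119), np.float64(0.3493), 254)] 0.085
0.61 [(np.float64(0.1657), np.float64(0.199), 41), (np.float64(0.2061), np.float64(0.3506), 305)] 0.088
0.62 [(np.float64(0.1523), np.float64(0.351), 306)] 0.09
0.63 [(np.float64(0.15), np.float64(0.3222), 173)] 0.089
0.64 [(np.float64(0.1736), np.float64(0.1832), 11), (np.float64(0.2085), np.float64(0.2272), 9), (np.float64(0.2357), np.float64(0.2417), 3), (np.float64(0.2483), np.float64(0.2531), 2)] 0.085
0.69 [(np.float64(0.4089), np.float64(0.4199), 59)] 0.094
trayfloor z 0.006753996030930812
```

```bash
python3 -m jog '[[0,0.6,1.56,-0.05,0,0,-0.2],[0,1.2,3.12,-0.1,0,0,-0.4],[0,1.9,4.7,-0.2,0,0,-0.6],[0,2.5,6.2,-0.25,0,0,-0.8],[0,3.1,7.8,-0.3,0,0,-0.95]]' 30
python3 -m jog '[[0,0.6,1.56,-0.05,0,0,-0.2],[0,1.2,3.12,-0.1,0,0,-0.4],[0,1.9,4.7,-0.2,0,0,-0.6],[0,2.5,6.2,-0.25,0,0,-0.8],[0,3.1,7.8,-0.3,0,0,-0.95]]'
python3 -m jog '[[0,0.6,1.56,-0.05,0,0,-0.2],[0,1.2,3.12,-0.1,0,0,-0.4],[0,1.9,4.7,-0.2,0,0,-0.6],[0,2.5,6.2,-0.25,0,0,-0.8],[0,3.1,7.8,-0.3,0,0,-0.95]]'
python3 -m jog '[[0,0.6,1.56,-0.05,0,0,-0.2],[0,1.2,3.12,-0.1,0,0,-0.4],[0,1.9,4.7,-0.2,0,0,-0.6],[0,2.5,6.2,-0.25,0,0,-0.8],[0,3.1,7.8,-0.3,0,0,-0.95]]'
```

```text
time: 1.4
ee_pos: [0.2969, -0.3081, 0.2237]
tcp_rot: [-90.0, -0.0, -71.3]
wrist_force: [0.8, -0.6, 0.6]
opening: 0.0856
time: 1.9
ee_pos: [0.3744, -0.1129, 0.2164]
tcp_rot: [-90.0, -0.0, -76.1]
wrist_force: [0.4, -0.6, -0.4]
opening: 0.0856
time: 2.4
ee_pos: [0.4526, 0.0784, 0.2089]
tcp_rot: [-90.0, 0.2, -80.3]
wrist_force: [0.4, -0.1, -0.3]
opening: 0.0852
time: 2.9
ee_pos: [0.5297, 0.0999, 0.2031]
tcp_rot: [-90.1, 2.5, -80.6]
wrist_force: [0.4, 0.3, 0.5]
opening: 0.0856
```

```bash
python3 -m jog '[[0,0,0,0,0,0,0],[0,0,0,0,0,0,0]]'; python3 -c "
from workcell import bot
o=bot.get_obs();print(o['q'],o['ee_pos'])"
```

```text
time: 3.1
ee_pos: [0.5289, 0.0995, 0.2032]
tcp_rot: [-90.1, 2.5, -80.6]
wrist_force: [0.8, -0.4, 0.2]
opening: 0.0851
[  9.34557726   2.94349517   4.77780802  91.96049401   2.47376607
 179.94373142] [0.52886775 0.09950408 0.20320032]
```

```bash
for i in 1; do python3 -m jog '[[0,0,0,0,0,0,1.7],[0,0,0,0,0,0,3.4],[0,0,0,0,0,0,5.1],[0,0,0,0,0,0,6.8],[0,0,0,0,0,0,8.5]]'; done
python3 -m jog '[[0,0,0.4,0,0,0,1.7],[0,0,0.8,0,0,0,3.4],[0,0,1.2,0,0,0,5.1],[0,0,1.6,0,0,0,6.8],[0,0,2,0,0,0,8.5]]'
python3 -m jog '[[0,0,0.5,0,0,0,1.7],[0,0,1,0,0,0,3.4],[0,0,1.5,0,0,0,5.1],[0,0,2,0,0,0,6.8],[0,0,2.5,0,0,0,8.5]]'
python3 -m jog '[[0,0,0.5,0,0,0,1.7],[0,0,1,0,0,0,3.4],[0,0,1.5,0,0,0,5.1],[0,0,2,0,0,0,6.8],[0,0,2.5,0,0,0,8.5]]'
```

```text
time: 3.6
ee_pos: [0.5285, 0.0997, 0.2038]
tcp_rot: [-90.1, 2.5, -37.7]
wrist_force: [0.5, -0.1, -0.5]
opening: 0.085
time: 4.1
ee_pos: [0.5285, 0.15, 0.2038]
tcp_rot: [-90.1, 2.4, 4.8]
wrist_force: [0.2, 0.6, -0.8]
opening: 0.0854
time: 4.6
ee_pos: [0.5285, 0.2126, 0.2038]
tcp_rot: [-90.1, 2.5, 47.3]
wrist_force: [-0.6, -0.7, -0.5]
opening: 0.0853
time: 5.1
ee_pos: [0.5285, 0.2751, 0.2038]
tcp_rot: [-90.1, 2.5, 89.8]
wrist_force: [0.4, 0.6, -0.1]
opening: 0.0853
```

```bash
python3 -m jog '[[0,0,0.04,-0.6,0.25,0,0.5],[0,0,0.04,-1.2,0.5,0,0.96],[0,0,0.04,-2,0.5,0,0.96],[0,0,0.04,-3,0.5,0,0.96],[0,0,0.04,-3.5,0.5,0,0.96]]' 30
python3 -m jog '[[0,0,0,-0.8,0,0,0],[0,0,0,-1.6,0,0,0],[0,0,0,-2.4,0,0,0],[0,0,0,-2.64,0,0,0],[0,0,0,-2.64,0,0,0]]'
python3 -m jog '[[0.2,0,0,0,0,0,0],[0.3,0,0,0,0,0,0],[0.4,0,0,0,0,0,0],[0.5,0,0,0,0,0,0],[0.6,0,0,0,0,0,0]]' 30
python3 - <<'E'
from h import *
a=bot.camera("side")[0];cv2.imwrite("pics/s1.png",cv2.resize(a[250:380,200:360,::-1],None,fx=4,fy=4,interpolation=cv2.INTER_CUBIC))
E
```

```text
time: 5.6
ee_pos: [0.5279, 0.2752, 0.1141]
tcp_rot: [-90.1, 0.0, 94.2]
wrist_force: [-0.4, 0.2, -0.9]
opening: 0.0852
time: 6.1
ee_pos: [0.5285, 0.2755, 0.0495]
tcp_rot: [-90.1, 0.0, 94.2]
wrist_force: [-0.3, 0.9, -0.0]
opening: 0.0856
time: 6.6
ee_pos: [0.53, 0.276, 0.0525]
tcp_rot: [-90.4, -0.1, 94.2]
wrist_force: [-1.2, -1.7, 8.3]
opening: 0.0432
```

View pics/s1.png

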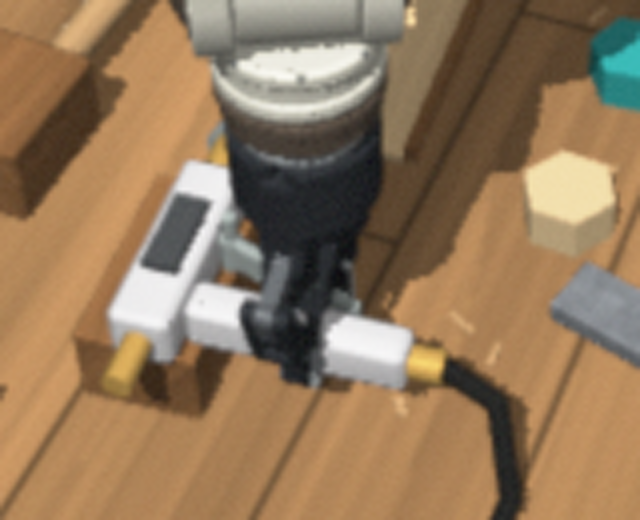

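```bash
python3 -m jog '[[0.7,0,0,0,0,0,0],[0.7,0,0,0,0,0,0],[0.7,0,0,0,0,0,0],[0.7,0,0,0,0,0,0],[0.7,0,0,0,0,0,0]]' 40
python3 -m jog '[[0.7,0,0,0,0,0,0],[0.7,0,0,0,0,0,0],[0.7,0,0,0,0,0,0],[0.7,0,0,0,0,0,0],[0.7,0,0,0,0,0,0]]'
python3 - <<'E'
from cloud import *
for n in("top","side"):
    W,ok,p=cloud(n)
    for x in np.arange(.50,.60,.01):
        q=W[ok&(abs(W[...,0]-x)<.005)&(W[...,2]>.07)&(W[...,2]<.09)&(abs(W[...,1]-.25)<.06)]
        s=np.sort(q[:,1]); g=np.split(s,np.nonzero(np.diff(s)>.006)[0]+1); print(n,round(x,3),[(a[0].round(4),a[-1].round(4),len(a)) for a in g if len(a)])
E
python3 -m jog '[[0.7,0,0,0,0,0,0],[0.7,0,0,0,0,0,0],[0.7,0,0,0,0,0,0],[0.7,0,0,0,0,0,0],[0.7,0,0,0,0,0,0]]'
python3 -m jog '[[0.7,0,0,0,0,0,0],[0.7,0,0,0,0,0,0],[0.7,0,0,0,0,0,0],[0.7,0,0,0,0,0,0],[0.7,0,0,0,0,0,0]]'
```

```text
time: 7.15
ee_pos: [0.53, 0.2761, 0.0525]
tcp_rot: [-90.4, -0.1, 94.2]
wrist_force: [-1.9, -1.7, 9.2]
opening: 0.0426
time: 7.65
ee_pos: [0.53, 0.2762, 0.0525]
tcp_rot: [-90.4, -0.1, 94.2]
wrist_force: [-1.8, -0.7, 8.6]
opening: 0.043
top 0.5 [(np.float64(0.2721), np.float64(0.2952), 56)]
top 0.51 [(np.float64(0.2613), np.float64(0.2904), 37)]
top 0.52 [(np.float64(0.2493), np.float64(0.2547), 4), (np.float64(0.2607), np.float64(0.2774), 18)]
top 0.53 [(np.float64(0.2424), np.float64(0.2457), 3)]
top 0.54 []
top 0.55 [(np.float64(0.2538), np.float64(0.2563), 6)]
top 0.56 [(np.float64(0.2498), np.float64(0.259), 24)]
top 0.57 [(np.float64(0.2486), np.float64(0.2575), 19), (np.float64(0.278), np.float64(0.2791), 2)]
top 0.58 [(np.float64(0.2444), np.float64(0.2551), 22), (np.float64(0.2786), np.float64(0.2926), 22)]
top 0.59 [(np.float64(0.2418), np.float64(0.2531), 21), (np.float64(0.2801), np.float64(0.2988), 40)]
side 0.5 [(np.float64(0.2728), np.float64(0.2987), 68)]
side 0.51 [(np.float64(0.2624), np.float64(0.2983), 75)]
side 0.52 [(np.float64(0.247), np.float64(0.2554), 17), (np
[... 202 characters left out ...]
np.float64(0.2645), np.float64(0.2645), 1)]
side 0.55 []
side 0.56 [(np.float64(0.2816), np.float64(0.2851), 3), (np.float64(0.301), np.float64(0.3044), 8)]
side 0.57 [(np.float64(0.2536), np.float64(0.2578), 6), (np.float64(0.2786), np.float64(0.3045), 57)]
side 0.58 [(np.float64(0.2464), np.float64(0.2577), 27), (np.float64(0.28), np.float64(0.3048), 61)]
side 0.59 [(np.float64(0.2446), np.float64(0.2568), 31), (np.float64(0.2815), np.float64(0.3043), 52)]
time: 8.25
ee_pos: [0.5301, 0.2761, 0.0525]
tcp_rot: [-90.4, -0.1, 94.2]
wrist_force: [-2.1, -1.2, 8.6]
opening: 0.0426
time: 8.75
ee_pos: [0.53, 0.2762, 0.0525]
tcp_rot: [-90.4, -0.1, 94.2]
wrist_force: [-1.7, -1.1, 8.7]
opening: 0.0425
```

```bash
python3 -m jog '[[0.3,0,0,0,0,0,0],[0,0,0,0,0,0,0],[0,0,0,0,0,0,0],[0,0,0,0,0,0,0],[0,0,0,1,0,0,0]]'
python3 -m jog '[[0,0,0,1.5,0,0,0],[0,0,0,3,0,0,0],[0,-0.5,-1,4,0,0,0],[0,-1,-2,5,0,0,0],[0,-1.5,-3.5,5,0,0,0]]'
python3 - <<'E'
from h import *
T=(.6172,.0055,np.radians(94.3))
for n in("top","side"):
    a=bot.camera(n)[0][...,::-1].copy(); k=5
    uv=proj(n,place([[0,0,.006]],*T))[0]; 
    print(n,[ (o['conf'],o['point'],fit(n,o['pixels'],TRAY,.01,np.radians([90,100]),.1)) for o in bot.regions_of(n,"tray")])
    c0,r0=(uv-[55,50 if n=="top" else 60]).astype(int); w,hh=110,100 if n=="top" else 120
    b=cv2.resize(a[r0:r0+hh,c0:c0+w],None,fx=k,fy=k,interpolation=cv2.INTER_CUBIC)
    def L(P,c,closed=True):
        q=(proj(n,place(P,*T))-[c0-.5,r0-.5])*k; cv2.polylines(b,[np.int32(q)],closed,c,1)
    R=lambda x0,x1,y0,y1,z:[[x0,y0,z],[x1,y0,z],[x1,y1,z],[x0,y1,z]]
    L(R(-.097,.097,-.0605,.0605,.014),(0,0,255)); L(R(-.091,.097,-.0525,.0525,.014),(255,0,0)); L(R(-.091,-.065,.0075,.0365,.014),(0,255,0))
    cv2.imwrite(f"pics/tray_{n}.png",b)
E
```

```text
time: 9.25
ee_pos: [0.5277, 0.2753, 0.0726]
tcp_rot: [-89.9, 0.1, 94.2]
wrist_force: [-0.6, -0.5, -0.5]
opening: 0.0854
time: 9.75
ee_pos: [0.4923, 0.1889, 0.2041]
tcp_rot: [-90.5, -0.2, 94.3]
wrist_force: [0.8, -0.9, 0.1]
opening: 0.0853
top [(0.97, [204.6, 306.3], array([0.61639408, 0.00569064, 1.64944127, 0.97039831])), (0.54, [208.4, 406.5], array([ 0.60946943, -0.22153572,  1.79294653,  0.67975438]))]
side [(0.8, [263.6, 284.3], array([0.61763735, 0.00483849, 1.64847646, 0.68666017]))]
```

View pics/tray_top.png

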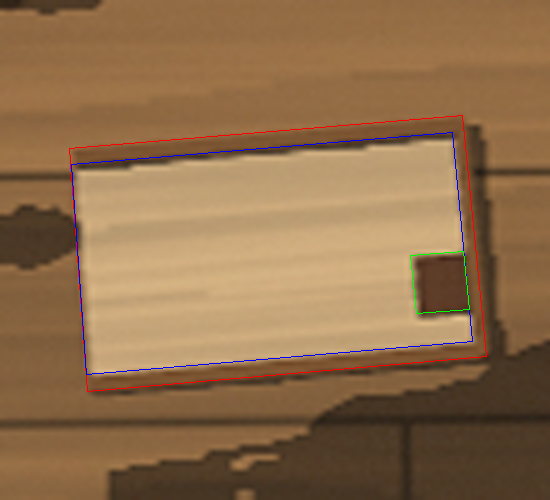

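View pics/tray_side.png

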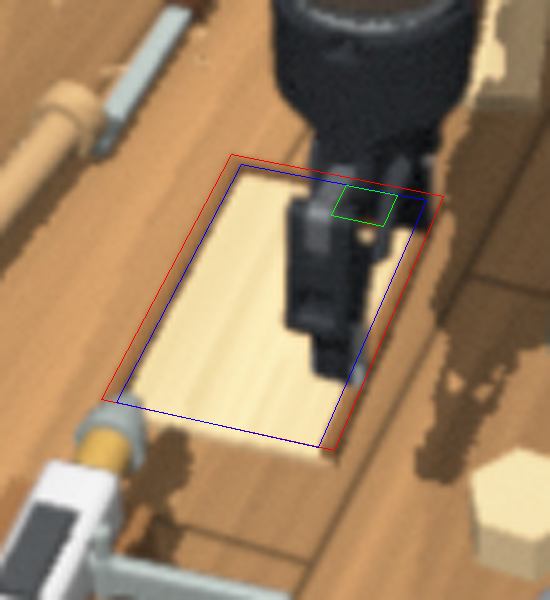

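```bash
python3 -m jog '[[0,-0.5,-0.9,-0.5,0,0,-0.9],[0,-1,-1.8,-1.5,0,0,-1.76],[0,-1.72,-2.8,-2.5,0,0,-1.76],[0,-1.72,-3.34,-3.8,0,0,-1.76],[0,-1.72,-3.34,-5,0,0,-1.76]]' 30
python3 -m jog '[[0,0,0,0,0,0,0],[0,0,0,0,0,0,0]]'
```

```text
time: 10.45
ee_pos: [0.4486, 0.1043, 0.0737]
tcp_rot: [-90.2, -0.0, 85.4]
wrist_force: [0.3, 0.2, 0.0]
opening: 0.0851
time: 10.65
ee_pos: [0.4487, 0.1053, 0.0753]
tcp_rot: [-90.1, -0.0, 85.5]
wrist_force: [0.1, 0.6, -0.2]
opening: 0.0854
```

```bash
python3 -m jog '[[0,0,0,-1,0,0,0],[0,0,0,-2,0,0,0],[0,0,0,-2.6,0,0,0],[0.3,0,0,-2.6,0,0,0],[0.6,0,0,-2.6,0,0,0]]'
python3 -m jog '[[0.6,0,0,0,0,0,0],[0.6,0,0,0,0,0,0],[0.6,0,0,0,0,0,0],[0.6,0,0,0.5,0,0,0],[0.6,0,0,2,0,0,0]]'
```

```text
time: 11.15
ee_pos: [0.4496, 0.1054, 0.0116]
tcp_rot: [-90.3, -0.1, 85.5]
wrist_force: [-0.0, 0.6, 0.3]
opening: 0.0591
time: 11.65
ee_pos: [0.4468, 0.1043, 0.0587]
tcp_rot: [-89.9, 0.1, 85.4]
wrist_force: [1.2, -0.2, -0.3]
opening: 0.0493
```

```bash
python3 -m jog '[[0.6,0.4,-0.3,0.5,0,0,1.5],[0.6,1,-1,0.8,0,0,3],[0.6,1.8,-1.8,0.8,0,0,4.5],[0.6,2.7,-2.5,0.8,0,0,6],[0.6,3.6,-3.2,0.8,0,0,7.5]]'
python3 -m jog '[[0.6,1,-0.8,0,0,0,1.5],[0.6,2,-1.6,0,0,0,3],[0.6,3,-2.4,0,0,0,4.5],[0.6,4,-3,0,0,0,6],[0.6,4.13,-3.21,0,0,0,6.3]]'
python3 -m jog '[[0.6,0,0,0,0,0,0],[0.6,0,0,0,0,0,0]]'
cat > chk.py <<'E'
import sys
from h import *
# fit all pale hexes, report tray-frame coords
T=(.617,.0055,np.radians(94.4)); z=float(sys.argv[1]) if len(sys.argv)>1 else .006
def tf(x,y):
    d=np.array([x-T[0],y-T[1]]); c,s=np.cos(T[2]),np.sin(T[2]); return np.array([c*d[0]+s*d[1],-s*d[0]+c*d[1]])*1000
for n in("top","side"):
    a=bot.camera(n)[0]
    for o in bot.regions_of(n,"hex0"):
        m=o["pixels"]; col=a[m].mean(0)
        if o["conf"]<.3 or col[0]<120 or col[0]-col[2]>110 or m.sum()>900: continue
        x,y,_=ray(n,o["point"][::-1],.03); intray=np.hypot(x-.617,y-.0055)<.13
        zz=z if intray else 0.
        f=fit(n,m,HEX(zz),zz+.02,np.radians([0,20,40]),.15); w=np.degrees(f[2])
        print(n,round(o["conf"],2),f[:2].round(4),"yaw",round(w%60,1),"iou",f[3].round(3),("TRAY",tf(*f[:2]).round(1),"dyaw",round((w-94.4+30)%60-30,1)) if intray else "")
E
python3 chk.py .08
```

```text
time: 12.15
ee_pos: [0.5397, 0.0239, 0.0814]
tcp_rot: [-90.2, 0.0, 123.2]
wrist_force: [0.2, 0.3, -0.9]
opening: 0.0497
time: 12.65
ee_pos: [0.6439, -0.0571, 0.0804]
tcp_rot: [-90.2, 0.0, 154.6]
wrist_force: [-1.2, 0.8, -1.9]
opening: 0.0494
time: 12.85
ee_pos: [0.6416, -0.0554, 0.0804]
tcp_rot: [-90.2, -0.0, 154.3]
wrist_force: [-1.0, -0.2, 0.6]
opening: 0.0493
side 0.9 [ 0.4754 -0.2233] yaw 9.7 iou 0.898 
side 0.86 [ 0.457 -0.131] yaw 14.3 iou 0.899 
side 0.72 [ 0.6382 -0.0433] yaw 23.1 iou 0.59 ('TRAY', array([-50.3, -17.4]), 'dyaw', np.float64(-11.3))
side 0.57 [ 0.555 -0.413] yaw 23.9 iou 0.929
```

```bash
python3 -m jog '[[0.6,0,0,-0.7,0,0,0],[0.6,0,0,-1.4,0,0,0],[0.6,0,0,-2.1,0,0,0],[0.6,0,0,-2.5,0,0,0],[0.6,0,0,-2.5,0,0,0]]'
python3 -m jog '[[0.6,0,0,0,0,0,0],[0.6,0,0,0,0,0,0]]'
python3 -m jog '[[0.6,0.04,-0.04,0,0,0,0],[0.6,0.08,-0.08,0,0,0,0],[0.6,0.12,-0.12,0,0,0,0],[0.6,0.12,-0.12,0,0,0,0]]'
```

```text
time: 13.55
ee_pos: [0.6416, -0.055, 0.0175]
tcp_rot: [-90.2, -0.0, 154.4]
wrist_force: [0.5, 1.3, -1.2]
opening: 0.0495
time: 13.75
ee_pos: [0.6419, -0.0553, 0.0177]
tcp_rot: [-90.2, -0.0, 154.4]
wrist_force: [-0.3, 1.0, -0.8]
opening: 0.0494
time: 14.15
ee_pos: [0.6444, -0.0579, 0.0172]
tcp_rot: [-90.2, -0.1, 154.4]
wrist_force: [-1.4, 4.9, 1.2]
opening: 0.0497
```

```bash
python3 -m jog '[[0.6,0.03,-0.02,0,0,0,0],[0.6,0.06,-0.04,0,0,0,0],[0.6,0.06,-0.04,0,0,0,0]]'
python3 -m jog '[[0.6,0.04,-0.02,0,0,0,0],[0.6,0.08,-0.04,0,0,0,0],[0.6,0.08,-0.04,0,0,0,0]]'
```

```text
time: 14.45
ee_pos: [0.6452, -0.0579, 0.0169]
tcp_rot: [-90.3, -0.2, 154.5]
wrist_force: [-5.6, 9.5, 2.1]
opening: 0.0491
time: 14.75
ee_pos: [0.6459, -0.0579, 0.0168]
tcp_rot: [-90.3, -0.4, 154.5]
wrist_force: [-11.0, 14.0, 6.8]
opening: 0.0493
```

```bash
python3 -m jog '[[0.6,-0.12,0.04,-0.02,0,0,0],[0.4,-0.12,0.04,-0.02,0,0,0],[0.25,-0.12,0.04,-0.02,0,0,0],[0,-0.12,0.04,0.5,0,0,0],[0,-0.12,0.04,2.5,0,0,0]]'
python3 -m jog '[[0,-1,-1,2,0,0,-1.7],[0,-2,-2,2.5,0,0,-3.4],[0,-3,-2.4,2.5,0,0,-5.1],[0,-4.5,-2.6,2.5,0,0,-6.8],[0,-6,-2.8,2.5,0,0,-8.5]]'
python3 chk.py
```

```text
time: 15.25
ee_pos: [0.6425, -0.0597, 0.0756]
tcp_rot: [-90.0, -0.5, 154.4]
wrist_force: [0.2, 0.1, 0.2]
opening: 0.0849
time: 15.75
ee_pos: [0.4942, -0.1303, 0.1434]
tcp_rot: [-90.2, 0.0, 111.5]
wrist_force: [-0.2, -0.9, 0.4]
opening: 0.0855
top 0.72 [ 0.645  -0.0587] yaw 34.3 iou 0.937 ('TRAY', array([-66.2, -23. ]), 'dyaw', np.float64(-0.1))
side 0.91 [ 0.4572 -0.1317] yaw 12.2 iou 0.785 
side 0.68 [ 0.6463 -0.0602] yaw 35.2 iou 0.929 ('TRAY', array([-67.7, -24.2]), 'dyaw', np.float64(0.8))
side 0.62 [ 0.5557 -0.4141] yaw 37.0 iou 0.241
```

```bash
python3 -m jog '[[0,-0.5,0,-0.5,0,0,-1.7],[0,-1,0,-1,0,0,-3.4],[0,-1.4,0,-1.8,0,0,-5.1],[0,-1.4,0,-2.7,0,0,-6.8],[0,-1.4,0,-2.7,0,0,-7.28]]'
python3 -m jog '[[0,0,0,0,0,0,0],[0,0,0,0,0,0,0],[0,0,0,0,0,0,0]]'
python3 chk.py
```

```text
time: 16.45
ee_pos: [0.4598, -0.1292, 0.0724]
tcp_rot: [-90.0, -0.0, 75.3]
wrist_force: [-0.3, -0.1, -0.0]
opening: 0.0854
time: 16.75
ee_pos: [0.4611, -0.1296, 0.0754]
tcp_rot: [-90.2, -0.0, 75.6]
wrist_force: [0.0, -0.3, 0.2]
opening: 0.0853
top 0.94 [ 0.5532 -0.4117] yaw 22.9 iou 0.943 
top 0.79 [ 0.644  -0.0591] yaw 31.8 iou 0.907 ('TRAY', array([-66.5, -22. ]), 'dyaw', np.float64(-2.6))
side 0.78 [ 0.4739 -0.2222] yaw 14.1 iou 0.843 
side 0.65 [ 0.6467 -0.061 ] yaw 37.8 iou 0.928 ('TRAY', array([-68.6, -24.5]), 'dyaw', np.float64(3.4))
side 0.64 [ 0.4572 -0.1312] yaw 15.2 iou 0.928
```

```bash
python3 -m jog '[[0,-0.18,0,-1,0,0,0],[0,-0.18,-0.02,-2,0,0,0],[0,-0.18,-0.02,-2.6,0,0,0],[0.3,-0.18,-0.02,-2.6,0,0,0],[0.6,-0.18,-0.02,-2.6,0,0,0]]'
python3 -m jog '[[0.6,0,0,0,0,0,0],[0.6,0,0,0,0,0,0],[0.6,0,0,0,0,0,0],[0.6,0,0,0.8,0,0,0],[0.6,0,0,2.6,0,0,0]]'
python3 -m jog '[[0.6,0.8,0.5,0.1,0,0,-1.7],[0.6,2,1.3,0.2,0,0,-3.4],[0.6,3.4,2.2,0.2,0,0,-5.1],[0.6,4.8,3.2,0.2,0,0,-6.8],[0.6,5.73,3.9,0.2,0,0,-8.2]]'
python3 -m jog '[[0.6,0,0,0,0,0,0],[0.6,0,0,0,0,0,0],[0.6,0,0,0,0,0,0]]'
```

```text
time: 17.45
ee_pos: [0.4559, -0.1301, 0.0103]
tcp_rot: [-90.2, -0.0, 75.5]
wrist_force: [0.1, -1.2, 0.8]
opening: 0.0592
time: 17.95
ee_pos: [0.4537, -0.1294, 0.0727]
tcp_rot: [-89.8, -0.0, 75.5]
wrist_force: [0.4, -1.4, -0.1]
opening: 0.0493
time: 18.45
ee_pos: [0.6009, -0.0309, 0.0798]
tcp_rot: [-90.2, -0.1, 34.2]
wrist_force: [-1.5, -0.2, -0.4]
opening: 0.0494
time: 18.75
ee_pos: [0.5985, -0.0329, 0.0798]
tcp_rot: [-90.2, 0.0, 34.6]
wrist_force: [0.3, -0.0, -0.5]
opening: 0.0496
```

```bash
python3 -m jog '[[0.6,0.05,0.02,-0.7,0,0,0],[0.6,0.05,0.02,-1.4,0,0,0],[0.6,0.05,0.02,-2.1,0,0,0],[0.6,0.05,0.02,-2.5,0,0,0],[0.6,0.05,0.02,-2.5,0,0,0]]'
python3 -m jog '[[0.6,0,0,0,0,0,0],[0.6,-0.03,-0.05,0,0,0,0],[0.6,-0.06,-0.1,0,0,0,0],[0.6,-0.06,-0.14,0,0,0,0],[0.6,-0.06,-0.14,0,0,0,0]]'
```

```text
time: 19.25
ee_pos: [0.5996, -0.0328, 0.0172]
tcp_rot: [-90.2, 0.0, 34.5]
wrist_force: [-0.6, -0.2, -0.5]
opening: 0.0495
time: 19.75
ee_pos: [0.5988, -0.0357, 0.0174]
tcp_rot: [-90.2, -0.0, 34.5]
wrist_force: [0.4, -0.8, 0.0]
opening: 0.0491
```

```bash
python3 -m jog '[[0.6,0,-0.03,0,0,0,0],[0.6,0,-0.06,0,0,0,0],[0.6,0,-0.06,0,0,0,0]]'
python3 -m jog '[[0.6,0,-0.03,0,0,0,0],[0.6,0,-0.06,0,0,0,0],[0.6,0,-0.06,0,0,0,0]]'
```

```text
time: 20.05
ee_pos: [0.5988, -0.0371, 0.0172]
tcp_rot: [-90.2, -0.0, 34.5]
wrist_force: [0.2, 0.3, -0.6]
opening: 0.0493
time: 20.35
ee_pos: [0.5988, -0.0386, 0.0173]
tcp_rot: [-90.2, -0.0, 34.5]
wrist_force: [-0.4, -0.5, -0.1]
opening: 0.0497
```

```bash
python3 -m jog '[[0.6,0,-0.03,0,0,0,0],[0.6,0,-0.06,0,0,0,0],[0.6,0,-0.06,0,0,0,0]]'
python3 chk.py
```

```text
time: 20.65
ee_pos: [0.5988, -0.039, 0.0174]
tcp_rot: [-90.1, -0.1, 34.6]
wrist_force: [-0.2, 5.9, -0.2]
opening: 0.0492
top 0.79 [ 0.4748 -0.2219] yaw 6.5 iou 0.931 
top 0.79 [ 0.5528 -0.4116] yaw 23.7 iou 0.942 
side 0.9 [ 0.5989 -0.0411] yaw 23.4 iou 0.873 ('TRAY', array([-45.1,  21.6]), 'dyaw', np.float64(-11.0))
side 0.82 [ 0.4755 -0.2231] yaw 6.3 iou 0.929 
side 0.64 [ 0.4599 -0.3359] yaw 12.8 iou 0.92 
side 0.58 [ 0.5555 -0.415 ] yaw 23.2 iou 0.924 
side 0.54 [ 0.6466 -0.0598] yaw 32.7 iou 0.229 ('TRAY', array([-67.4, -24.5]), 'dyaw', np.float64(-1.7))
```

```bash
python3 -m jog '[[0.6,0,0.03,-0.03,0,0,0],[0.4,0,0.03,-0.03,0,0,0],[0.25,0,0.03,-0.03,0,0,0],[0,0,0.03,0.5,0,0,0],[0,0,0.03,2.5,0,0,0]]'
python3 -m jog '[[0,-1,-1.4,0,0,0,-1.2],[0,-2,-2.9,0,0,0,-2.4],[0,-3,-4.4,0,0,0,-3.6],[0,-4,-5.9,0,0,0,-4.8],[0,-4.95,-7.34,0,0,0,-5.7]]'
python3 -m jog '[[0,0,0,0,0,0,0],[0,0,0,0,0,0,0],[0,0,0,0,0,0,0]]'
python3 chk.py
```

```text
time: 21.35
ee_pos: [0.5959, -0.0393, 0.0761]
tcp_rot: [-89.9, 0.4, 34.5]
wrist_force: [0.2, -0.1, 0.1]
opening: 0.0853
time: 21.85
ee_pos: [0.474, -0.2243, 0.0811]
tcp_rot: [-90.2, -0.1, 5.8]
wrist_force: [0.3, -0.6, -0.7]
opening: 0.0857
time: 22.15
ee_pos: [0.4756, -0.2224, 0.0804]
tcp_rot: [-90.2, -0.1, 6.1]
wrist_force: [1.5, 0.4, 0.3]
opening: 0.0851
top 0.94 [ 0.5981 -0.0362] yaw 35.1 iou 0.928 ('TRAY', array([-40.1,  22.1]), 'dyaw', np.float64(0.7))
top 0.9 [ 0.6454 -0.0589] yaw 34.5 iou 0.905 ('TRAY', array([-66.4, -23.3]), 'dyaw', np.float64(0.1))
top 0.73 [ 0.4721 -0.2123] yaw 35.3 iou 0.541 
side 0.8 [ 0.5993 -0.0368] yaw 34.8 iou 0.93 ('TRAY', array([-40.8,  20.9]), 'dyaw', np.float64(0.4))
side 0.75 [ 0.6477 -0.0607] yaw 26.3 iou 0.768 ('TRAY', array([-68.3, -25.5]), 'dyaw', np.float64(-8.1))
side 0.69 [ 0.4757 -0.2229] yaw 6.0 iou 0.933 
side 0.68 [ 0.4583 -0.3337] yaw 11.7 iou 0.632 
side 0.45 [ 0.5318 -0.3576] yaw 15.6 iou 0.223
```

```bash
python3 -m jog '[[0,0,0,-1,0,0,0],[0,0,0,-2,0,0,0],[0,0,0,-2.8,0,0,0],[0.3,0,0,-2.8,0,0,0],[0.6,0,0,-2.8,0,0,0]]'
python3 -m jog '[[0.6,0,0,0,0,0,0],[0.6,0,0,0,0,0,0],[0.6,0,0,0,0,0,0],[0.6,0,0,0.8,0,0,0],[0.6,0,0,2.8,0,0,0]]'
python3 -m jog '[[0.6,0.6,0.8,0,0,0,-0.6],[0.6,1.3,1.7,0,0,0,-1.2],[0.6,2,2.7,0,0,0,-1.8],[0.6,2.7,3.6,0,0,0,-2.6],[0.6,3.3,4.4,0,0,0,-3.2]]'
python3 -m jog '[[0.6,0.8,1,0,0,0,-0.8],[0.6,1.6,2.2,0,0,0,-1.6],[0.6,2.3,3.2,0,0,0,-2.4],[0.6,3,4,0,0,0,-3.14],[0.6,3.25,4.42,0,0,0,-3.14]]'
python3 -m jog '[[0.6,0,0,0,0,0,0],[0.6,0,0,0,0,0,0],[0.6,0,0,0,0,0,0]]'
```

```text
time: 22.85
ee_pos: [0.4752, -0.2223, 0.0101]
tcp_rot: [-90.2, 0.0, 6.1]
wrist_force: [0.4, -0.4, 0.3]
opening: 0.0591
time: 23.35
ee_pos: [0.4727, -0.2217, 0.0769]
tcp_rot: [-90.0, 0.3, 6.0]
wrist_force: [1.0, -0.6, -0.9]
opening: 0.0491
time: 23.85
ee_pos: [0.5584, -0.1117, 0.0801]
tcp_rot: [-90.2, -0.1, -10.1]
wrist_force: [-0.0, -0.1, -0.7]
opening: 0.0496
time: 24.35
ee_pos: [0.6399, -0.0006, 0.0796]
tcp_rot: [-90.2, -0.0, -25.7]
wrist_force: [0.1, -0.7, 0.2]
opening: 0.0493
time: 24.65
ee_pos: [0.6382, -0.0033, 0.08]
tcp_rot: [-90.2, -0.0, -25.7]
wrist_force: [-0.8, 0.4, -0.9]
opening: 0.0496
```

```bash
python3 -m jog '[[0.6,0.04,0.06,-0.7,0,0,0],[0.6,0.04,0.06,-1.4,0,0,0],[0.6,0.04,0.06,-2.1,0,0,0],[0.6,0.04,0.06,-2.5,0,0,0],[0.6,0.04,0.06,-2.5,0,0,0]]'
python3 -m jog '[[0.6,0.0,0,0,0,0,0],[0.6,0,-0.05,0,0,0,0],[0.6,0,-0.1,0,0,0,0],[0.6,0.0,-0.15,0,0,0,0],[0.6,0.0,-0.15,0,0,0,0]]'
python3 -m jog '[[0.6,0,-0.03,0,0,0,0],[0.6,0,-0.06,0,0,0,0],[0.6,0,-0.06,0,0,0,0]]'
```

```text
time: 25.15
ee_pos: [0.6391, -0.0016, 0.0172]
tcp_rot: [-90.2, 0.0, -25.7]
wrist_force: [0.1, 0.2, -0.0]
opening: 0.0494
time: 25.65
ee_pos: [0.6398, -0.0048, 0.0174]
tcp_rot: [-90.2, -0.0, -25.7]
wrist_force: [1.2, 0.6, -0.5]
opening: 0.0491
time: 25.95
ee_pos: [0.6398, -0.0061, 0.0173]
tcp_rot: [-90.2, -0.0, -25.7]
wrist_force: [0.2, 0.5, -0.5]
opening: 0.0494
```

```bash
python3 -m jog '[[0.6,0,-0.03,0,0,0,0],[0.6,0,-0.06,0,0,0,0],[0.6,0,-0.06,0,0,0,0]]'
python3 -m jog '[[0.6,0,-0.03,0,0,0,0],[0.6,0,-0.06,0,0,0,0],[0.6,0,-0.06,0,0,0,0]]'
```

```text
time: 26.25
ee_pos: [0.6398, -0.0076, 0.0173]
tcp_rot: [-90.2, -0.0, -25.7]
wrist_force: [-0.0, 0.3, -0.9]
opening: 0.0496
time: 26.55
ee_pos: [0.6398, -0.0091, 0.0173]
tcp_rot: [-90.2, -0.0, -25.7]
wrist_force: [0.4, -0.3, -0.9]
opening: 0.0489
```

```bash
python3 -m jog '[[0.6,0,-0.03,0,0,0,0],[0.6,0,-0.06,0,0,0,0],[0.6,0,-0.06,0,0,0,0]]'
python3 chk.py
```

```text
time: 26.85
ee_pos: [0.6398, -0.0106, 0.0173]
tcp_rot: [-90.2, -0.0, -25.7]
wrist_force: [-0.7, 0.6, -0.7]
opening: 0.0495
top 0.83 [ 0.5532 -0.4121] yaw 25.7 iou 0.939 
side 0.78 [ 0.6444 -0.0095] yaw 26.6 iou 0.662 ('TRAY', array([-17. , -26.1]), 'dyaw', np.float64(-7.8))
side 0.76 [ 0.5972 -0.0375] yaw 24.4 iou 0.747 ('TRAY', array([-41.4,  23.1]), 'dyaw', np.float64(-10.0))
side 0.71 [ 0.5554 -0.4134] yaw 15.0 iou 0.878 
side 0.7 [ 0.4595 -0.3359] yaw 14.2 iou 0.926
```

```bash
python3 -m jog '[[0.6,0,-0.03,0,0,0,0],[0.6,0,-0.06,0,0,0,0],[0.6,0,-0.06,0,0,0,0]]'
python3 - <<'E'
from h import *
for n,(r0,r1,c0,c1) in(("top",(150,250,250,360)),("side",(210,340,220,350))):
    a=bot.camera(n)[0];cv2.imwrite(f"pics/h2{n}.png",cv2.resize(a[r0:r1,c0:c1,::-1],None,fx=4,fy=4,interpolation=cv2.INTER_CUBIC))
a,b=cv2.imread("pics/h2top.png"),cv2.imread("pics/h2side.png"); o=np.zeros((520,960,3),np.uint8); o[:400,:440]=a;o[:520,440:960]=b; cv2.imwrite("pics/h2.png",cv2.resize(o,(800,433)))
E
```

```text
time: 27.35
ee_pos: [0.6398, -0.0108, 0.0174]
tcp_rot: [-90.0, 0.0, -25.6]
wrist_force: [-0.4, 6.3, 0.1]
opening: 0.0499
```

View pics/h2.png

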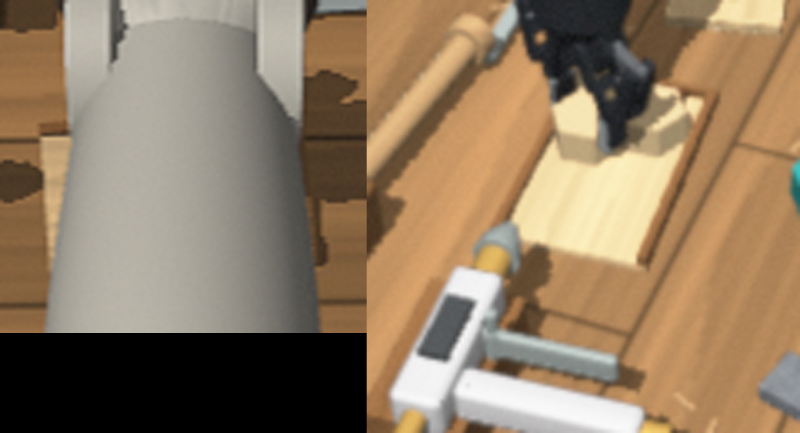

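```bash
python3 -m jog '[[0.6,0,0.03,-0.03,0,0,0],[0.4,0,0.03,-0.03,0,0,0],[0.25,0,0.03,-0.03,0,0,0],[0,0,0.03,0.5,0,0,0],[0,0,0.03,2.5,0,0,0]]'
python3 -m jog '[[0,-0.2,-1,0.5,0,0,1],[0,-0.5,-2,1,0,0,2],[0,-0.8,-3.2,1,0,0,3],[0,-1.1,-4.6,1,0,0,4],[0,-1.4,-6,1,0,0,5]]'
python3 -m jog '[[0,-0.4,-1.6,0,0,0,1],[0,-0.8,-3.2,0,0,0,2],[0,-1.2,-4.9,0,0,0,3],[0,-1.6,-6.6,0,0,0,4],[0,-1.95,-8.2,-0.5,0,0,5]]'
python3 -m jog '[[0,-0.1,-0.9,0,0,0,0],[0,-0.1,-1.9,-0.5,0,0,0],[0,-0.1,-1.9,-0.5,0,0,0],[0,-0.1,-1.9,-0.5,0,0,0],[0,-0.1,-1.9,-0.5,0,0,0]]'
python3 chk.py
```

```text
time: 27.95
ee_pos: [0.6369, -0.0115, 0.0758]
tcp_rot: [-90.4, 0.4, -25.7]
wrist_force: [-0.2, 0.2, 0.5]
opening: 0.0854
time: 28.45
ee_pos: [0.6046, -0.1626, 0.1063]
tcp_rot: [-90.2, -0.1, -0.5]
wrist_force: [1.0, 0.5, -0.2]
opening: 0.0854
time: 28.95
ee_pos: [0.5561, -0.369, 0.0954]
tcp_rot: [-90.4, -0.1, 24.5]
wrist_force: [1.3, -0.4, 0.2]
opening: 0.0855
time: 29.45
ee_pos: [0.5538, -0.4132, 0.0808]
tcp_rot: [-90.2, -0.0, 24.3]
wrist_force: [-0.3, 0.3, 0.3]
opening: 0.0852
top 0.86 [ 0.642  -0.0081] yaw 31.5 iou 0.908 ('TRAY', array([-15.5, -23.9]), 'dyaw', np.float64(-2.9))
top 0.84 [ 0.6456 -0.0584] yaw 34.4 iou 0.902 ('TRAY', array([-65.9, -23.6]), 'dyaw', np.float64(-0.0))
top 0.81 [ 0.5986 -0.0372] yaw 32.4 iou 0.888 ('TRAY', array([-41.1,  21.7]), 'dyaw', np.float64(-2.0))
top 0.57 [ 0.5526 -0.4124] yaw 22.7 iou 0.93 
side 0.66 [ 0.5548 -0.4136] yaw 24.7 iou 0.929 
side 0.64 [ 0.6572 -0.077 ] yaw 56.8 iou 0.644 ('TRAY', array([-85.4, -33.7]), 'dyaw', np.float64(22.4))
side 0.61 [ 0.6424 -0.0108] yaw 35.5 iou 0.935 ('TRAY', array([-18.2, -24. ]), 'dyaw', np.float64(1.1))
side 0.55 [ 0.598  -0.0392] yaw 24.3 iou 0.869 ('TRAY', array([-43.1,  22.3]), 'dyaw', np.float64(-10.1))
```

```bash
python3 -m jog '[[0,0,0,-1,0,0,0],[0,0,0,-2,0,0,0],[0,0,0,-2.82,0,0,0],[0.3,0,0,-2.82,0,0,0],[0.6,0,0,-2.82,0,0,0]]'
python3 -m jog '[[0.6,0,0,0,0,0,0],[0.6,0,0,0,0,0,0],[0.6,0,0,0,0,0,0],[0.6,0,0,0.8,0,0,0],[0.6,0,0,2.8,0,0,0]]'
python3 -m jog '[[0.6,0,0.6,0.4,0,0,0],[0.6,0.1,1.4,0.8,0,0,0],[0.6,0.2,2.6,0.8,0,0,0.3],[0.6,0.3,4,0.8,0,0,0.6],[0.6,0.5,5.6,0.8,0,0,1]]'
python3 -m jog '[[0.6,0.2,1.7,0,0,0,0.2],[0.6,0.4,3.4,0,0,0,0.4],[0.6,0.6,5,0,0,0,0.6],[0.6,0.8,6.6,0,0,0,0.8],[0.6,1,8.2,0,0,0,1]]'
python3 -m jog '[[0.6,0.05,1.5,0,0,0,0],[0.6,0.1,2.8,0,0,0,0],[0.6,0.13,3.55,-0.8,0,0,0],[0.6,0.13,3.55,-0.8,0,0,0],[0.6,0.13,3.55,-0.8,0,0,0]]'
```

```text
time: 30.15
ee_pos: [0.5537, -0.4134, 0.0099]
tcp_rot: [-90.2, -0.0, 24.3]
wrist_force: [-0.6, 0.1, 0.8]
opening: 0.0587
time: 30.65
ee_pos: [0.5515, -0.4122, 0.0752]
tcp_rot: [-89.8, 0.2, 24.3]
wrist_force: [0.9, -0.6, -0.5]
opening: 0.0489
time: 31.15
ee_pos: [0.5654, -0.2718, 0.0984]
tcp_rot: [-90.1, 0.0, 29.3]
wrist_force: [0.2, 0.1, 1.0]
opening: 0.0493
time: 31.65
ee_pos: [0.5902, -0.066, 0.0986]
tcp_rot: [-90.1, 0.0, 34.4]
wrist_force: [0.9, -0.4, -0.4]
opening: 0.0491
time: 32.15
ee_pos: [0.5933, 0.0207, 0.0785]
tcp_rot: [-90.1, 0.1, 34.4]
wrist_force: [0.3, -0.8, -0.3]
opening: 0.0491
```

```bash
python3 -m jog '[[0.6,0.03,0,-0.7,0,0,0],[0.6,0.03,0,-1.4,0,0,0],[0.6,0.03,0,-2.1,0,0,0],[0.6,0.03,0,-2.47,0,0,0],[0.6,0.03,0,-2.47,0,0,0]]'
python3 -m jog '[[0.6,0.0,-0.05,0,0,0,0],[0.6,0,-0.1,0,0,0,0],[0.6,0,-0.15,0,0,0,0],[0.6,0.0,-0.2,0,0,0,0],[0.6,0.0,-0.2,0,0,0,0]]'
python3 -m jog '[[0.6,0,-0.03,0,0,0,0],[0.6,0,-0.06,0,0,0,0],[0.6,0,-0.06,0,0,0,0]]'
```

```text
time: 32.65
ee_pos: [0.5947, 0.0191, 0.0175]
tcp_rot: [-90.2, 0.0, 34.3]
wrist_force: [-0.3, 0.2, -0.8]
opening: 0.0495
time: 33.15
ee_pos: [0.5951, 0.0148, 0.0177]
tcp_rot: [-90.2, -0.0, 34.3]
wrist_force: [-0.1, 0.1, -0.5]
opening: 0.049
time: 33.45
ee_pos: [0.595, 0.0134, 0.0175]
tcp_rot: [-90.2, -0.0, 34.3]
wrist_force: [-0.4, -0.8, 0.4]
opening: 0.0496
```

```bash
python3 -m jog '[[0.6,0,-0.03,0,0,0,0],[0.6,0,-0.06,0,0,0,0],[0.6,0,-0.06,0,0,0,0]]'
python3 -m jog '[[0.6,0,-0.03,0,0,0,0],[0.6,0,-0.06,0,0,0,0],[0.6,0,-0.06,0,0,0,0]]'
python3 -m jog '[[0.6,0,-0.02,0,0,0,0],[0.6,0,-0.02,0,0,0,0],[0.6,0,-0.02,0,0,0,0]]'
```

```text
time: 33.75
ee_pos: [0.595, 0.0119, 0.0175]
tcp_rot: [-90.2, -0.0, 34.3]
wrist_force: [0.1, -0.5, -1.2]
opening: 0.0491
time: 34.05
ee_pos: [0.5951, 0.0114, 0.0177]
tcp_rot: [-90.1, -0.1, 34.4]
wrist_force: [-0.7, 5.4, 0.4]
opening: 0.0491
time: 34.35
ee_pos: [0.595, 0.0114, 0.0178]
tcp_rot: [-90.1, -0.1, 34.4]
wrist_force: [-1.1, 7.7, 2.0]
opening: 0.0495
```

```bash
python3 -m jog '[[0.6,0,0.02,-0.04,0,0,0],[0.4,0,0.02,-0.04,0,0,0],[0.25,0,0.02,-0.04,0,0,0],[0,0,0.02,0.5,0,0,0],[0,0,0.02,2.5,0,0,0]]'
python3 -m jog '[[0,-0.2,0.5,1.5,0,0,1.5],[0,-0.5,1.2,3,0,0,3],[0,-0.9,2,4,0,0,4.5],[0,-1.3,3,5,0,0,6],[0,-1.7,4.4,5,0,0,7.5]]'
python3 -m jog '[[0,-0.2,1.4,0,0,0,1.5],[0,-0.5,2.8,0,0,0,3],[0,-0.7,4.2,0,0,0,4.5],[0,-0.9,5.6,0,0,0,4.5],[0,-0.96,6.18,0,0,0,4.5]]'
python3 chk.py
python3 - <<'E'
from h import *
a=bot.camera("top")[0];cv2.imwrite("pics/t2.png",cv2.resize(a[160:260,240:370,::-1],None,fx=5,fy=5,interpolation=cv2.INTER_CUBIC))
E
```

```text
time: 34.85
ee_pos: [0.5922, 0.0102, 0.0764]
tcp_rot: [-89.9, 0.4, 34.3]
wrist_force: [1.0, 0.0, 0.6]
opening: 0.0854
time: 35.35
ee_pos: [0.5533, 0.1206, 0.2103]
tcp_rot: [-90.5, -0.2, 72.0]
wrist_force: [0.6, 0.0, -0.1]
opening: 0.0857
time: 35.85
ee_pos: [0.5279, 0.2773, 0.206]
tcp_rot: [-90.2, -0.1, 94.4]
wrist_force: [0.2, -1.1, -0.3]
opening: 0.0854
top 0.96 [ 0.6442 -0.0595] yaw 26.3 iou 0.774 ('TRAY', array([-66.9, -22.1]), 'dyaw', np.float64(-8.1))
top 0.87 [0.5952 0.014 ] yaw 35.5 iou 0.939 ('TRAY', array([10.1, 21. ]), 'dyaw', np.float64(1.1))
top 0.58 [ 0.643  -0.0084] yaw 34.9 iou 0.901 ('TRAY', array([-15.8, -24.9]), 'dyaw', np.float64(0.5))
top 0.57 [ 0.5985 -0.036 ] yaw 35.4 iou 0.932 ('TRAY', array([-39.9,  21.7]), 'dyaw', np.float64(1.0))
side 0.9 [0.5968 0.0106] yaw 24.7 iou 0.841 ('TRAY', array([ 6.6, 19.8]), 'dyaw', np.float64(-9.7))
side 0.81 [ 0.5993 -0.0422] yaw 26.0 iou 0.697 ('TRAY', array([-46.2,  21.3]), 'dyaw', np.float64(-8.4))
side 0.56 [ 0.6564 -0.0737] yaw 53.2 iou 0.242 ('TRAY', array([-82. , -33.2]), 'dyaw', np.float64(18.8))
```

View pics/t2.png

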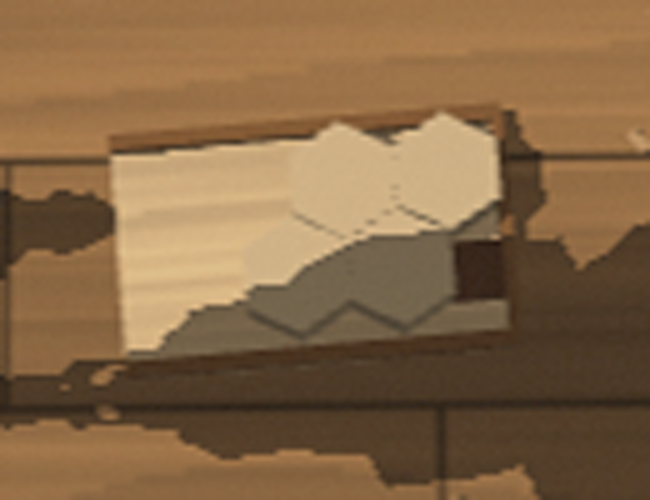

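```bash
python3 -m jog '[[0,0,0,-1,0,0,0],[0,0,0,-2,0,0,0],[0,0,0,-3,0,0,0],[0,0,0,-3.5,0,0,0],[0,0,0,-3.5,0,0,0]]' 30
python3 -m jog '[[0,0,0,0,0,0,0]]'
```

```text
time: 36.6
ee_pos: [0.528, 0.2736, 0.1161]
tcp_rot: [-90.0, 0.0, 94.2]
wrist_force: [0.3, 0.1, 0.1]
opening: 0.0852
time: 36.7
ee_pos: [0.529, 0.2745, 0.1186]
tcp_rot: [-90.2, -0.0, 94.3]
wrist_force: [-0.6, 0.5, 0.4]
opening: 0.0857
```

```bash
python3 -m jog '[[0,0,0.05,-0.8,0,0,0],[0,0,0.05,-1.6,0,0,0],[0,0,0.05,-2.4,0,0,0],[0,0,0.05,-2.76,0,0,0],[0,0,0.05,-2.76,0,0,0]]'
python3 -m jog '[[0.2,0,0,0,0,0,0],[0.3,0,0,0,0,0,0],[0.4,0,0,0,0,0,0],[0.5,0,0,0,0,0,0],[0.7,0,0,0,0,0,0]]' 40
python3 -m jog '[[0.7,0,0,0,0,0,0],[0.7,0,0,0,0,0,0],[0.7,0,0,0,0,0,0],[0.7,0,0,0,0,0,0],[0.7,0,0,0,0,0,0]]'
python3 -m jog '[[0.7,0,0,0,0,0,0],[0.7,0,0,0,0,0,0],[0.7,0,0,0,0,0,0],[0.7,0,0,0,0,0,0],[0.7,0,0,0,0,0,0]]'
python3 -m jog '[[0.7,0,0,0,0,0,0],[0.7,0,0,0,0,0,0],[0.7,0,0,0,0,0,0],[0.7,0,0,0,0,0,0],[0.7,0,0,0,0,0,0]]'
python3 -m jog '[[0.7,0,0,0,0,0,0],[0.7,0,0,0,0,0,0],[0.7,0,0,0,0,0,0],[0.7,0,0,0,0,0,0],[0.7,0,0,0,0,0,0]]'
python3 - <<'E'
from cloud import *
for n in("top","side"):
    W,ok,p=cloud(n)
    for x in (.51,.58):
        q=W[ok&(abs(W[...,0]-x)<.005)&(W[...,2]>.07)&(W[...,2]<.09)&(abs(W[...,1]-.25)<.06)]
        s=np.sort(q[:,1]); g=np.split(s,np.nonzero(np.diff(s)>.006)[0]+1); print(n,x,[(a[0].round(4),a[-1].round(4),len(a)) for a in g if len(a)])
E
```

```text
time: 37.2
ee_pos: [0.5285, 0.2761, 0.0485]
tcp_rot: [-90.1, -0.0, 94.3]
wrist_force: [-0.6, -0.5, 0.4]
opening: 0.0858
time: 37.7
ee_pos: [0.5297, 0.2762, 0.0514]
tcp_rot: [-90.4, -0.0, 94.3]
wrist_force: [-2.1, -4.4, 7.9]
opening: 0.0428
time: 38.2
ee_pos: [0.5298, 0.2762, 0.0514]
tcp_rot: [-90.4, -0.0, 94.3]
wrist_force: [-1.5, -3.8, 8.7]
opening: 0.043
time: 38.7
ee_pos: [0.5297, 0.2762, 0.0514]
tcp_rot: [-90.4, -0.0, 94.3]
wrist_force: [-0.7, -4.2, 9.9]
opening: 0.0427
time: 39.2
ee_pos: [0.5298, 0.2762, 0.0514]
tcp_rot: [-90.4, -0.0, 94.3]
wrist_force: [-1.6, -4.2, 8.5]
opening: 0.0426
time: 39.7
ee_pos: [0.5298, 0.2762, 0.0514]
tcp_rot: [-90.4, -0.0, 94.3]
wrist_force: [-0.6, -4.8, 7.9]
opening: 0.0432
top 0.51 [(np.float64(0.2621), np.float64(0.288), 38)]
top 0.58 [(np.float64(0.2459), np.float64(0.2545), 23), (np.float64(0.2782), np.float64(0.2921), 25)]
side 0.51 [(np.float64(0.2636), np.float64(0.2979), 76)]
side 0.58 [(np.float64(0.2482), np.float64(0.257), 25), (np.float64(0.2787), np.float64(0.305), 61)]
```

```bash
python3 chk.py
python3 - <<'E'
from h import *
for n in("top","side"):
    bot.camera(n)
    for o in bot.regions_of(n,"board"):
        if o["conf"]>.4:
            f=fit(n,o["pixels"],BOARD,.01,np.radians([60,80,100,120,140]),.1); print(n,o["conf"],f[:2].round(4),np.degrees(f[2]).round(1),f[3].round(3))
E
```

```text
top 0.8 [ 0.6462 -0.0591] yaw 32.4 iou 0.913 ('TRAY', array([-66.6, -24.1]), 'dyaw', np.float64(-2.0))
top 0.61 [0.5959 0.014 ] yaw 35.6 iou 0.914 ('TRAY', array([10.1, 20.4]), 'dyaw', np.float64(1.2))
top 0.57 [ 0.6431 -0.0083] yaw 39.2 iou 0.827 ('TRAY', array([-15.8, -24.9]), 'dyaw', np.float64(4.8))
side 0.7 [ 0.5988 -0.0391] yaw 23.4 iou 0.413 ('TRAY', array([-43.1,  21.6]), 'dyaw', np.float64(-11.0))
top 0.93 [ 0.6074 -0.251 ] 103.1 0.968
side 0.72 [ 0.6085 -0.2533] 103.0 0.823
```

```bash
python3 -m jog '[[0.3,0,0,0,0,0,0],[0,0,0,0,0,0,0],[0,0,0,0,0,0,0],[0,0,0,0,0,0,0],[0,0,0,1,0,0,0]]'
python3 -m jog '[[0,0,0,1.5,0,0,0],[0,0,0,3,0,0,0],[0,0,0,4.5,0,0,0],[0,0,-1,5,0,0,-1],[0,0.2,-2.6,5,0,0,-2.7]]'
python3 -m jog '[[0,0.2,-1.7,0,0,0,-1.7],[0,0.4,-3.4,0,0,0,-3.4],[0,0.6,-5.1,0,0,0,-5.1],[0,0.8,-6.8,0,0,0,-6.8],[0,1.1,-8.5,0,0,0,-8.5]]'
python3 -m jog '[[0,0.4,-1.7,0,0,0,-1],[0,0.8,-3.4,0,0,0,-2],[0,1.2,-5.1,0,0,0,-3],[0,1.6,-6.8,0,0,0,-4],[0,1.8,-8.5,-0.3,0,0,-5]]'
python3 -m jog '[[0,0.08,-1.5,-1,0,0,0],[0,0.08,-1.5,-2.5,0,0,0],[0,0.08,-1.5,-3,0,0,0],[0,0.08,-1.5,-3,0,0,0],[0,0.08,-1.5,-3,0,0,0]]'
python3 chk.py
python3 - <<'E'
from cloud import *
for n in("top","side"):
    W,ok,p=cloud(n)
    for x in (.51,.57):
        q=W[ok&(abs(W[...,0]-x)<.005)&(W[...,2]>.07)&(W[...,2]<.09)&(abs(W[...,1]-.25)<.06)]
        s=np.sort(q[:,1]); g=np.split(s,np.nonzero(np.diff(s)>.006)[0]+1); print(n,x,[(a[0].round(4),a[-1].round(4),len(a)) for a in g if len(a)])
    for o in bot.regions_of(n,"board"):
        if o["conf"]>.4:
            f=fit(n,o["pixels"],BOARD,.01,np.radians([60,80,100,120,140]),.1); print(n,o["conf"],f[:2].round(4),np.degrees(f[2]).round(1),f[3].round(3))
    k=[(150,270,250,400),(160,300,220,380)][n=="side"]
    cv2.imwrite(f"pics/b_{n}.png",cv2.resize(p[k[0]:k[1],k[2]:k[3],::-1],None,fx=4,fy=4,interpolation=cv2.INTER_CUBIC))
E
```

```text
time: 40.7
ee_pos: [0.5273, 0.2758, 0.0715]
tcp_rot: [-90.0, 0.0, 94.3]
wrist_force: [-1.1, -0.0, 0.1]
opening: 0.0858
time: 41.2
ee_pos: [0.5343, 0.2127, 0.2023]
tcp_rot: [-90.4, -0.2, 80.8]
wrist_force: [0.4, -0.7, -0.5]
opening: 0.0853
time: 41.7
ee_pos: [0.5612, -0.0027, 0.1998]
tcp_rot: [-90.2, -0.1, 38.0]
wrist_force: [-0.2, 0.7, 0.4]
opening: 0.0855
time: 42.2
ee_pos: [0.6072, -0.2156, 0.1928]
tcp_rot: [-90.3, -0.2, 13.1]
wrist_force: [0.7, 0.3, -0.3]
opening: 0.0852
time: 42.7
ee_pos: [0.6087, -0.2506, 0.118]
tcp_rot: [-90.2, -0.1, 13.4]
wrist_force: [1.0, 0.3, -0.0]
opening: 0.0854
top 0.91 [ 0.6423 -0.009 ] yaw 32.6 iou 0.884 ('TRAY', array([-16.4, -24.1]), 'dyaw', np.float64(-1.8))
top 0.74 [ 0.6452 -0.0589] yaw 30.5 iou 0.853 ('TRAY', array([-66.4, -23.2]), 'dyaw', np.float64(-3.9))
top 0.61 [ 0.5981 -0.0359] yaw 35.5 iou 0.919 ('TRAY', array([-39.8,  22.1]), 'dyaw', np.float64(1.1))
top 0.58 [0.5952 0.0135] yaw 35.5 iou 0.905 ('TRAY', array([ 9.6, 21.1]), 'dyaw', np.float64(1.1))
side 0.83 [0.5952 0.0125] yaw 24.8 iou 0.871 ('TRAY', array([ 8.6, 21.2]), 'dyaw', np.float64(-9.6))
side 0.68 [ 0.6438 -0.0107] yaw 26.0 iou 0.792 ('TRAY', array([-18.2, -25.5]), 'dyaw', np.float64(-8.4))
side 0.53 [ 0.5998 -0.0412] yaw 30.7 iou 0.702 ('TRAY', array([-45.2,  20.7]), 'dyaw', np.float64(-3.7))
side 0.49 [ 0.6544 -0.0749] yaw 31.5 iou 0.577 ('TRAY', array([-83. , -31.2]), 'dyaw', np.float64(-2.9))
top 0.51 [(np.float64(0.2372), np.float64(0.2442), 12), (np.float64(0.2725), np.float64(0.2949), 47)]
top 0.57 [(np.float64(0.2416), np.float64(0.2513), 18), (np.float64(0.2776), np.float64(0.3032), 49)]
top 0.86 [ 0.5985 -0.2035] 99.4 0.602
side 0.51 [(np.float64(0.2363), np.float64(0.247), 18), (np.float64(0.2761), np.float64(0.298), 66)]
side 0.57 [(np.float64(0.2418), np.float64(0.2521), 28), (np.float64(0.2783), np.float64(0.3037), 64)]
side 0.93 [ 0.6094 -0.2535] 103.4 0.942
```

View pics/b_top.png

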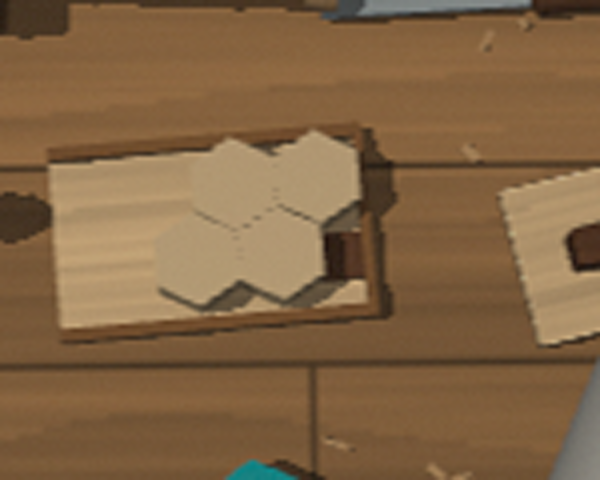

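View pics/b_side.png

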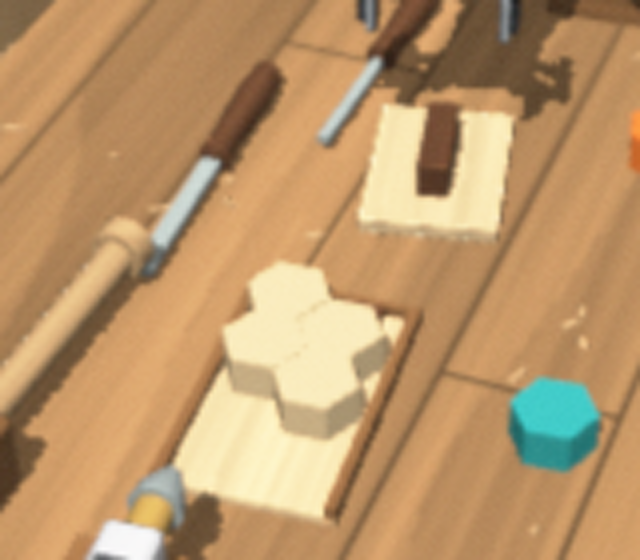

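```bash
python3 -m jog '[[0,0,0,-1.2,0,0,0],[0,0,0,-2.4,0,0,0],[0,0,0,-3.4,0,0,0],[0,0,0,-3.9,0,0,0],[0.4,0,0,-3.9,0,0,0]]' 50
python3 -m jog '[[0.6,0,0,0,0,0,0],[0.9,0,0,0,0,0,0],[0.9,0,0,0,0,0,0],[0.9,0,0,0,0,0,0],[0.9,0,0,0,0,0,0]]'
python3 -m jog '[[0.9,0,0,0,0,0,0],[0.9,0,0,0.8,0,0,0],[0.9,0,0,2,0,0,0],[0.9,0,0,3.5,0,0,0],[0.9,0,0,3.5,0,0,0]]'
```

```text
time: 43.6
ee_pos: [0.6071, -0.2508, 0.0168]
tcp_rot: [-90.1, 0.1, 13.3]
wrist_force: [0.0, -0.4, 0.4]
opening: 0.073
time: 44.1
ee_pos: [0.6088, -0.2516, 0.0201]
tcp_rot: [-90.3, -0.1, 13.3]
wrist_force: [-0.9, -0.8, 5.4]
opening: 0.0225
time: 44.6
ee_pos: [0.6101, -0.2521, 0.1122]
tcp_rot: [-90.4, -0.4, 13.3]
wrist_force: [0.8, 0.0, -1.1]
opening: 0.0233
```

```bash
python3 -m jog '[[0.9,0.05,0.6,0,0,0,-0.3],[0.9,0.1,1.4,0,0,0,-0.6],[0.9,0.2,2.4,0,0,0,-1],[0.9,0.3,3.6,0,0,0,-1.4],[0.9,0.41,4.8,0,0,0,-1.78]]'
python3 -m jog '[[0.9,0,1.2,0,0,0,0],[0.9,0,2.4,0,0,0,0],[0.9,0,3.4,0,0,0,0],[0.9,0,4.1,0,0,0,0],[0.9,0,4.38,0,0,0,0]]'
python3 -m jog '[[0.9,0,0,-0.4,0,0,0],[0.9,0,0,-0.8,0,0,0],[0.9,0,0,-0.8,0,0,0],[0.9,0,0,-0.8,0,0,0]]'
```

```text
time: 45.1
ee_pos: [0.618, -0.1303, 0.1053]
tcp_rot: [-90.2, 0.0, 4.3]
wrist_force: [0.7, -0.3, -2.4]
opening: 0.0228
time: 45.6
ee_pos: [0.6181, -0.0203, 0.1056]
tcp_rot: [-90.2, 0.0, 4.5]
wrist_force: [-0.5, 0.2, -2.9]
opening: 0.023
time: 46.0
ee_pos: [0.6179, -0.0226, 0.0853]
tcp_rot: [-90.2, 0.1, 4.4]
wrist_force: [0.4, 0.4, -1.3]
opening: 0.0231
```

```bash
python3 -m jog '[[0.9,0,0,-0.3,0,0,0],[0.9,0,0,-0.6,0,0,0],[0.9,0,0,-0.9,0,0,0],[0.9,0,0,-1.05,0,0,0],[0.9,0,0,-1.05,0,0,0]]'
python3 -m jog '[[0.9,0,0,-0.04,0,0,0],[0.9,0,0,-0.04,0,0,0],[0.9,0,0,-0.04,0,0,0]]'
```

```text
time: 46.5
ee_pos: [0.6178, -0.0217, 0.0588]
tcp_rot: [-90.2, 0.1, 4.4]
wrist_force: [-0.2, 0.5, -3.1]
opening: 0.023
time: 46.8
ee_pos: [0.6185, -0.0218, 0.0591]
tcp_rot: [-90.2, -0.1, 4.4]
wrist_force: [-0.8, -0.3, -2.1]
opening: 0.0234
```

```bash
python3 -m jog '[[0.9,0,0,-0.06,0,0,0],[0.9,0,0,-0.06,0,0,0],[0.9,0,0,-0.06,0,0,0]]'
python3 -m jog '[[0.9,0,0,-0.06,0,0,0],[0.9,0,0,-0.06,0,0,0],[0.9,0,0,-0.06,0,0,0]]'
```

```text
time: 47.1
ee_pos: [0.6183, -0.0218, 0.0573]
tcp_rot: [-90.2, -0.0, 4.4]
wrist_force: [-0.2, -0.9, -1.7]
opening: 0.0228
time: 47.4
ee_pos: [0.6184, -0.0218, 0.0561]
tcp_rot: [-90.2, -0.1, 4.4]
wrist_force: [-1.3, 0.5, 1.5]
opening: 0.0227
```

```bash
python3 -m jog '[[0.8,0,0,0,0,0,0],[0.6,0,0,0,0,0,0],[0.3,0,0,0,0,0,0],[0.1,0,0,0,0,0,0],[0,0,0,0,0,0,0]]'
python3 -m jog '[[0,0,0,0.8,0,0,0],[0,0,0,2,0,0,0],[0,0,0,3.5,0,0,0],[0,-1,-1,5,0,0,0],[0,-2.5,-2,5,0,0,0]]'
python3 -m jog '[[0,-1.2,-1.5,0,0,0,0],[0,-2.4,-3,0,0,0,0],[0,-3.6,-4.5,0,0,0,0],[0,-4.5,-6,0,0,0,0],[0,-4.5,-6,0,0,0,0]]'
python3 - <<'E'
from cloud import *
for n in("top","side"):
    W,ok,p=cloud(n)
    for x in (.51,.57):
        q=W[ok&(abs(W[...,0]-x)<.005)&(W[...,2]>.07)&(W[...,2]<.09)&(abs(W[...,1]-.25)<.06)]
        s=np.sort(q[:,1]); g=np.split(s,np.nonzero(np.diff(s)>.006)[0]+1); print(n,x,[(a[0].round(4),a[-1].round(4),len(a)) for a in g if len(a)])
    B=BOARD+[0,0,.036]
    for o in bot.regions_of(n,"board"):
        if o["conf"]>.4:
            f=fit(n,o["pixels"],B,.045,np.radians([75,95,115]),.1); q=W[o["pixels"]&ok]; q=q[(q[:,2]>.04)&(q[:,2]<.056)]
            print(n,o["conf"],f[:2].round(4),np.degrees(f[2]).round(1),f[3].round(3))
            if len(q)>50: c=np.linalg.lstsq(np.c_[q[:,:2]-q[:,:2].mean(0),np.ones(len(q))],q[:,2],rcond=None)[0]; print("plane",c.round(4))
    k=[(150,270,250,400),(160,300,220,380)][n=="side"]
    cv2.imwrite(f"pics/f_{n}.png",cv2.resize(p[k[0]:k[1],k[2]:k[3],::-1],None,fx=4,fy=4,interpolation=cv2.INTER_CUBIC))
E
```

```text
time: 47.9
ee_pos: [0.6183, -0.0218, 0.0557]
tcp_rot: [-90.2, -0.0, 4.4]
wrist_force: [-0.0, -0.1, -0.2]
opening: 0.0765
time: 48.4
ee_pos: [0.5578, -0.072, 0.1855]
tcp_rot: [-90.3, -0.4, 4.5]
wrist_force: [-0.5, -0.0, 0.2]
opening: 0.0855
time: 48.9
ee_pos: [0.4409, -0.2251, 0.1812]
tcp_rot: [-90.2, -0.0, 4.1]
wrist_force: [1.0, 1.0, 0.5]
opening: 0.0852
top 0.51 [(np.float64(0.2373), np.float64(0.244), 12), (np.float64(0.2725), np.float64(0.2953), 48)]
top 0.57 [(np.float64(0.2419), np.float64(0.2507), 18), (np.float64(0.2777), np.float64(0.3027), 51)]
top 0.87 [ 0.6191 -0.0206] 94.3 0.959
plane [0.0015 0.0001 0.0482]
side 0.51 [(np.float64(0.2367), np.float64(0.2468), 20), (np.float64(0.2734), np.float64(0.2989), 63)]
side 0.57 [(np.float64(0.2416), np.float64(0.2512), 27), (np.float64(0.2782), np.float64(0.3037), 61)]
side 0.62 [ 0.6203 -0.0228] 93.6 0.959
plane [ 0.0062 -0.0044  0.0482]
```

View pics/f_side.png

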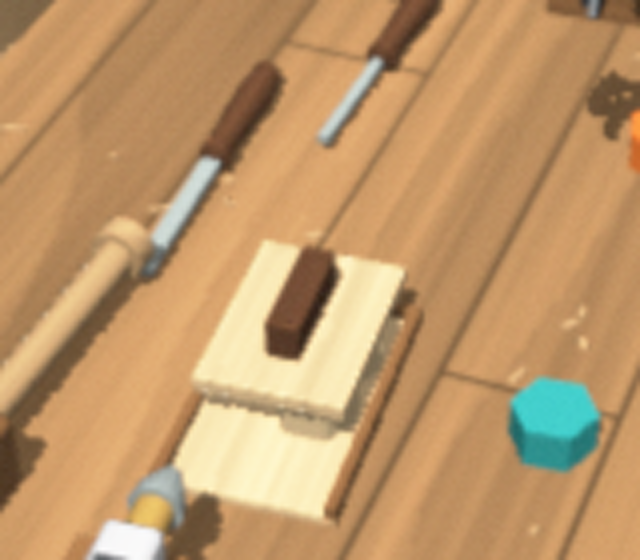

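View pics/f_top.png

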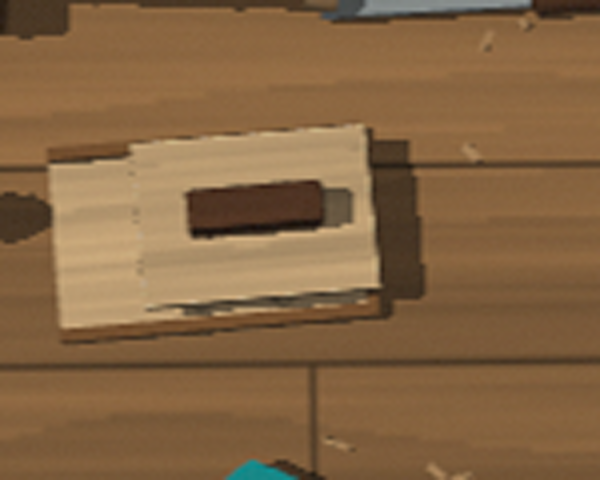

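```bash
python3 -m jog '[[0,0,0,0,0,0,0],[0,0,0,0,0,0,0],[0,0,0,0,0,0,0]]'; python3 -c "
from workcell import bot
print(bot.job_done())"
```

```text
time: 49.4
ee_pos: [0.4437, -0.2211, 0.1806]
tcp_rot: [-90.2, -0.0, 4.5]
wrist_force: [-0.1, 0.3, 0.1]
opening: 0.0852
the job is handed in; nothing more can be done
None
```

I finished the job and handed it in at 49 s; no verdict was reported. Four pale blocks were on the bench. I squeezed the trigger fully for about two seconds with the tray empty and released it. Then I packed the blocks into places 0–3 against the closed end and the starter block, squeezed and released the trigger again, and laid the board on top.

**Last checks:**
- **Trigger:** it read about 0.30 rad in both squeezes and was back in its released position at the end.
- **Board:** it lies flat, with its underside about 36 mm above the bench and its centre about 27 mm from the tray centre. The slope is under 0.01 rad.
- **Blocks:** the top camera put them within about 3 mm of their places and at most about 52.5 mm apart, against the 53.5 mm limit. I measured this before the board went on, because it hides them now.

**Disagreements:**
- **Block centres:** some side-camera fits of partly hidden blocks were off, the worst by about 20 mm. I did not trust those, because the top view and the contact forces during placing agreed with each other.
- **Block angles:** top-camera fits of individual blocks also scattered by a few degrees, where shade or overlap spoiled the outline.

I saw no knocked-aside piece and no bench tool moved, though I did not measure the tools' positions at the end.

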